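# Tap the block down on its parallels in the machine vise

## Task

In the bench vise, the near one of the two steel parallels under the aluminium block has slid out to the left: push it back in by its end until its ends are level with the other parallel's. Then tap the block down with the mallet, gently and never with the gripper itself, until it sits flat on both parallels, and stand the mallet back upright on its rubber mat. Finally prove the block is down by nudging an end of each parallel lengthwise with the fingers, firmly but without shifting it, the near one first and then the far one; leave everything else where it is.

Things in the scene. Friction and masses are not known exactly. Their poses are not given: they have to be found in the camera images.
- vise: grey machine vise fixed to the bench. Origin under the middle of the jaw opening; y along the jaws, x across them, away from the robot. Base y -65 to +65, x -150 to +85; its top, the bed, at z 35. Jaws: y -45 to +45, faces at x -25 and +25, tops at z 85; near jaw back to x -69, far jaw to x +63. Screw and handle stick out to x -191, up to z 93
- block: aluminium block 50 x 100 x 40 (x, y, z) nipped between the jaws; origin: centre of its underside. It only moves up and down and rocks end to end (about x), stiffly: it stays where it is left, and about 6 to 12 N pressed down on an end moves it. At the start its ends are 3 to 13 above the parallels; seated, its underside lies on both, at z 60 in the vise's frame
- block_left (a point): point on the block's top face, 34 from the middle towards its left (+y) end (16 from that end): a good place to tap. At z 100 in the vise's frame when that end is seated; higher before. Its axes are the block's
- block_right (a point): the same at the right (-y) end, 34 from the middle. At z 100 in the vise's frame when seated
- parallel_1: steel bar 12 x 190 x 25 (x, y, z), 430 g, standing loose on the vise bed against the near jaw (x about -18 in the vise's frame); origin under its middle, y lengthwise as the vise's. Starts slid 22 to 38 to the left (+y); home is y 0 in the vise's frame, its ends then 45 past the block's ends. Slides at 2 to 3.5 N until the block is seated; then it takes 4 N or more
- parallel_1_left (a point): centre of the left (+y) end face of parallel_1, 95 from its middle, 12.5 above the bed
- parallel_1_right (a point): centre of the right (-y) end face of parallel_1, 95 from its middle, 12.5 above the bed
- parallel_2: steel bar 12 x 190 x 25 (x, y, z), 430 g, standing loose on the vise bed against the far jaw (x about +18 in the vise's frame); origin under its middle, y lengthwise as the vise's. It is home from the start, within 2 of y 0 in the vise's frame, and must stay there
- parallel_2_left (a point): centre of the left (+y) end face of parallel_2, 95 from its middle, 12.5 above the bed
- parallel_2_right (a point): centre of the right (-y) end face of parallel_2, 95 from its middle, 12.5 above the bed
- mat: thin grey rubber mat 130 x 130 x 5 fixed to the bench, left or right of the vise; the mallet stands on it. Origin under its centre; its top is 5 above the bench
- mallet: the mallet standing on one face of its head, handle level, 420 g. Origin: centre of the lower striking face; z up, handle along its -x
- mallet_head (a point): centre of the mallet's head, an upright black rubber block 46 x 40 x 85 (x, y, z); 42.5 above the striking face it stands on. Grip it from above across its 40 width (its y). The round wooden handle, 20 diameter, leaves the head's -x side 40 above the striking face and ends 122 from the centre
- tray: bystander: open square dark steel tray with a few bolts, 130 x 130 x 35; origin under its centre
- wrench: bystander: steel wrench, 180 long, lying; origin under its middle
- screwdriver: bystander: black-handled screwdriver, 200 long, lying; origin under its middle
- spray_can: bystander: plain white spray can, 58 diameter, 170 tall; origin under its centre
- tape: bystander: dark grey roll of tape lying flat, 90 outside diameter, 24 high; origin under its centre
- offcut: bystander: aluminium offcut 40 x 60 x 25; origin under its centre
- tin: bystander: empty open steel tin, 72 diameter, 70 tall; origin under its centre
There are look-alikes about, which are no part of the job. What is meant by the mallet is not orange, and is the smaller of those in its own colour.

How it is judged (in metres and radians):
On the way, in this order (a step that is already met when the one before it is completed fails the run):
1. the near parallel is pushed in level with the other: its middle within 6 mm of the middle of the vise, lengthwise (y of parallel_1 in the frame of vise between -0.006 and 0.006 m), for 0.2 s.
2. the block is tapped down: both ends within 1.5 mm of fully seated, and it bears on both parallels, which are still within 6 mm of home (all of step 1 and z of each of block_left, block_right in the frame of vise below 0.1015 m and contact force between block and parallel_1 above 1.5 N and contact force between block and parallel_2 above 1.5 N and y of parallel_2 in the frame of vise between -0.006 and 0.006 m), for 0.2 s.
3. the mallet stands upright on its mat, let go (horizontal distance between mallet and mat below 0.05 m and angle between mallet's own z axis and vertical below 0.1 rad and z of mallet in the frame of mat below 0.009 m and linear speed of mallet below 0.02 m/s and not (contact force between mallet and the fingers above 0.3 N)), for 0.2 s.
4. the near parallel is nudged by the fingers with over 2 N and does not slide (all of step 1 and contact force between the fingers and parallel_1 above 2 N and z of each of block_left, block_right in the frame of vise below 0.1015 m and contact force between block and parallel_1 above 1.5 N and contact force between block and parallel_2 above 1.5 N), for 0.02 s.
5. the far parallel is nudged by the fingers with over 2 N and does not slide (contact force between the fingers and parallel_2 above 2 N and y of parallel_2 in the frame of vise between -0.006 and 0.006 m and z of each of block_left, block_right in the frame of vise below 0.1015 m and contact force between block and parallel_1 above 1.5 N and contact force between block and parallel_2 above 1.5 N), for 0.02 s.
At the end, for the whole second after the job is handed in: The block is seated: both ends within 1.5 mm of fully down and bearing on both parallels; both parallels are within 6 mm of home (middle of the vise, lengthwise); the mallet stands upright, at rest and let go, on its mat, within 50 mm of the mat's centre (all of step 2 and all of step 3); the robot touches nothing.
It fails at once if the gripper or arm presses on the block (contact force between any of the fingers, the arm and block above 2 N).
It fails at once if the mallet hits the block hard (over 150 N) (contact force between mallet and block above 150 N).
It fails at once if a bystander is shifted by more than 30 mm (distance of any of tray, wrench, screwdriver, spray_can, tape, offcut, tin from where it was at the start of the episode above 0.03 m).
It also fails if it takes over 72 s, if anything falls off the work surface, if the arm or the gripper's body presses on something with over 40 N, if the wrist force passes 120 N, or if a joint passes its speed limit or range.

## Robot

A 6-joint arm with a two-finger parallel gripper is mounted at the origin on the work surface. World frame = base frame: x ahead of the robot, y to its left, z up, the work surface at z = 0. Lengths are in mm, angles in rad, forces in N, time in s.
With the tool pointing down it reaches from about 275 to 1000 mm from the base axis. Payload 8.4 kg.
Tool frame: the origin (TCP) lies on the centre line of the jaws, within the pads' length; the fingertips stand 22 mm ahead of it and the grasp point (between the pads) lies 3 mm ahead of it; z points along the fingers, x is the direction in which the jaws open and shut, and the axes are right-handed (so a half turn about z gives the same grasp; the last joint's range is limited). The gripper opens to 85 mm and grips with 20 to 120 N. Pads are 22 mm wide; open, the fingers measure 114 mm over their backs; the gripper's body (76 mm by 85 mm) begins 54 mm behind the grasp point. The pads swing forward as they close: fully open they stand 13 mm farther back than shut.
Start: joints at [-0.002, 0.353, 1.633, -0, 1.155, -0.002], TCP at [625.002, -0, 253.281] pointing down, gripper open.
Joint ranges: [-2.63, 2.63], [-0.92, 2.1], [0.06, 2.66], [-1.3, 4.44], [0, 2.69], [-3.02, 3.02]. Speed limits (rad/s): [2.22, 2.22, 2.79, 3.14, 3.14, 3.14].

## Interface

Orientations are given as [roll, pitch, yaw] about the fixed x, y, z axes, in that order (R = Rz(yaw) Ry(pitch) Rx(roll)).
In Python, from rig import status, viewer, job gives the robot as it stands.
- The arm moves only by the tool send_rows, never from a script. Its argument "plan" is a list of rows, each a list of 3 entries, a list of its own where there are three numbers: the shift along the tool's x, y, z in m, then the turn, a rotation vector about the tool's x, y, z in rad, then the opening, from -1 (shut) to 1 (fully open). In form: [[[x, y, z], [rx, ry, rz], jaw], ...]. A call has exactly 5 rows; each row is the pose to reach, as a shift and turn from the pose measured when the call began, along the tool's axes at that moment; what a row does not reach only later rows make up. A row lasts 1/12 s, in which the tool goes at most 41.7 mm and 7.16 degrees, less where a joint would pass 70% of its speed; a pose out of reach is approached as far as the arm can. A call with a gripper value outside its range is refused whole. The fingers move at their own pace and stop on an object; "squeeze" is the grip in N (left out, the last holds). Time passes only in rows, so rows that repeat a pose let the fingers close, or fill a call up. It gives the time, the measured TCP pose, the force and the opening at its end, in the units of the state.
- status.sense(): the state, without advancing time (a new reading comes with each control period).
- viewer.grab_frame(name): name is "scene" or "side" or "wrist"; returns the picture (480x640x3 uint8, red, green, blue); there is no depth.
- viewer.camera_params(name): a dict with "intrinsics" (3x3 intrinsics, pixels), "dist_coeffs" ([k1, k2, p1, p2, k3] as OpenCV has them; the pictures are not rectified), "xyz" and "orientation" of the camera in the world. Camera axes: x right, y down, z forward; pixel columns grow to the right and rows downward; lengths in mm; the calibration is good to about 2 mm. A picture is of the moment at which its call begins: read the wrist's pose just before it. camera_params takes no time and is no camera call; for the wrist camera it gives the pose at the moment of the call.
- job.sign_off(): hands the job in, once; it reports no verdict.
Trained networks look in the newest picture that a camera, given by its name, has taken for a name from the list of things; names that differ only in an ending like _2 or _b are one class to them, and where a whole thing is asked for, a point or a joint stands for the part that bears it (a point fixed in the world has none). Each returns a list of dicts, best first, with "p" (0 to 1); they miss things now and then, are a little off and sometimes report something else, mostly with a low value. They report only what shows in the picture. A call takes as long as a camera call. They do not tell look-alikes from the thing itself.
- viewer.cut_out(label, camera): "mask" (480x640 bool, what is visible of it) and "extent" ([left, top, width, height] in pixels, round what is visible of it).
The state is a dict: "clock": time; "qpos": joint angles; "qvel": joint speeds; "joint_efforts": joint torques, N m; "eef_pos": TCP position; "tcp_rot": TCP orientation; "contact_force": force on the tool from outside, world axes, zero at the start; "wrist_torque": the same for the moment, N m; "opening": opening from 0.0 (shut) to 1.0 (fully open).
Only numpy, scipy, OpenCV 4.12 (cv2) and the standard library are available. Lean on these libraries where they do the work, as an engineer would, in place of code of your own. Each camera call takes 0.05 s, during which the arm holds its last target.

## Working session

There is one attempt and no reset: what is moved stays moved. The work goes in short steps, Python scripts to look and compute and a tool call to move; the robot and the scene stay as the last step left them, time stands still between calls to the robot, and variables do not carry over. Pictures are saved under pics/ and viewed, and the job is handed in when it is done.

Besides the shell and the picture viewer there is one more tool, called after "Call:" in YAML: its name, and indented under it one key for each argument. send_rows: Moves the arm, as the interface text tells. Its arguments: {"type":"object","properties":{"plan":{"type":"array"},"squeeze":{"type":"number"}},"required":["plan"]}

```bash
ls -la; mkdir -p pics; python3 - <<'E'
from rig import status, viewer, job
import cv2
s=status.sense()
print(s)
for n in ["scene","side","wrist"]:
    f=viewer.grab_frame(n); cv2.imwrite(f"pics/{n}0.png",f[:,:,::-1])
    print(n,viewer.camera_params(n))
E
```

```text
total 12
drwxr-xr-x  3 agent agent 4096 Dec  7 14:07 .
drwxr-xr-x 23 root  root  4096 Dec  7 14:07 ..
drwxr-xr-x  2 agent agent 4096 Dec  7 14:07 pics
{'clock': 0.0, 'qpos': array([-2.39075859e-03,  3.53649920e-01,  1.63414060e+00, -2.87977766e-05,
        1.15519133e+00, -2.38857880e-03]), 'qvel': array([-2.75594268e-05, -1.55269588e-03, -1.32284028e-03,  9.03522121e-04,
       -7.10138441e-04, -5.65605860e-04]), 'joint_efforts': array([-2.03471049e-03, -6.05236173e+01, -3.42063046e+01, -2.62302356e-04,
        9.48130677e-03,  3.61521288e-06]), 'eef_pos': array([ 6.24553357e+02, -1.60413871e-03,  2.52557784e+02]), 'tcp_rot': array([3.14156964e+00, 1.38925380e-03, 9.44944598e-06]), 'contact_force': array([-0.33393721,  0.4994044 ,  0.22423729]), 'wrist_torque': array([-0.02433528, -0.0427026 ,  0.05851106]), 'opening': 1.0007912103292418}
scene {'intrinsics': array([[444.02306575,   0.        , 322.2456991 ],
       [  0.        , 444.02306575, 244.18075748],
       [  0.        ,   0.        ,   1.        ]]), 'dist_coeffs': array([0.03445892, 0.        , 0.        , 0.        , 0.
[... 213 characters left out ...]
 [  0.        , 590.72271991, 238.92679667],
       [  0.        ,   0.        ,   1.        ]]), 'dist_coeffs': array([0.06713814, 0.        , 0.        , 0.        , 0.        ]), 'xyz': array([-114.74656352,  983.96757619,  945.16735824]), 'orientation': array([-2.22222416,  0.00810288, -2.53532688])}
wrist {'intrinsics': array([[330.58373182,   0.        , 318.52265585],
       [  0.        , 330.58373182, 234.80047102],
       [  0.        ,   0.        ,   1.        ]]), 'dist_coeffs': array([-0.04755965,  0.        ,  0.        ,  0.        ,  0.        ]), 'xyz': array([625.04872095,  77.59666362, 373.0313421 ]), 'orientation': array([2.83868109e+00, 8.32001577e-04, 1.33989139e-03])}
```

View pics/scene0.png

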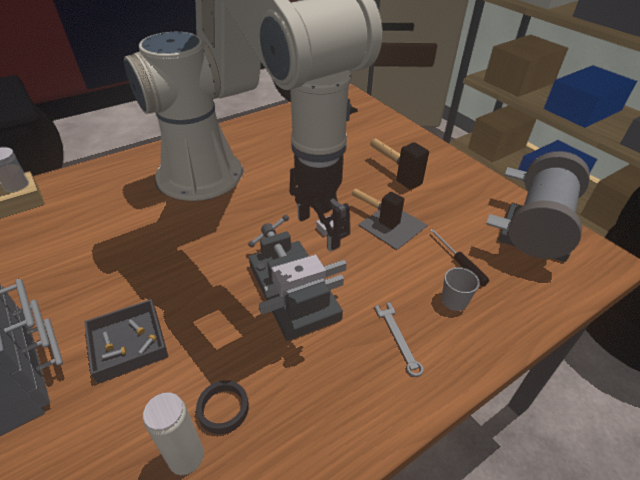

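View pics/side0.png

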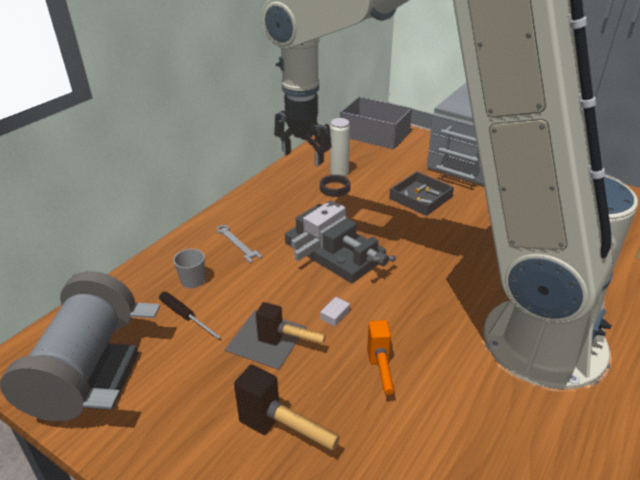

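View pics/wrist0.png

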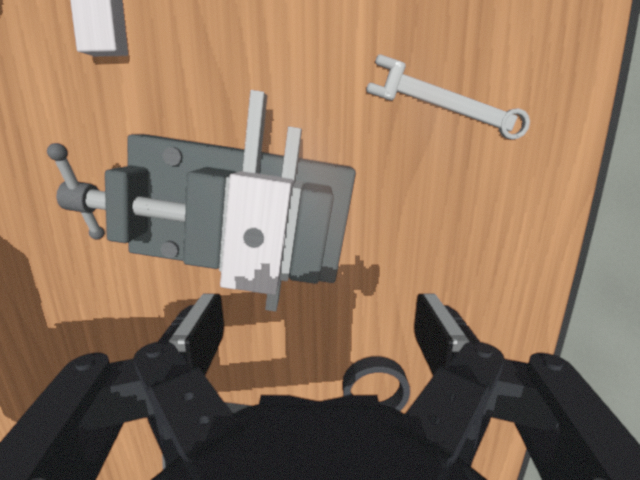

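```bash
cat > h.py <<'E'
import numpy as np, cv2
from scipy.spatial.transform import Rotation as R
from scipy.optimize import least_squares
def cam(p):
    Rm=R.from_euler('xyz',p['orientation']).as_matrix()  # cam->world
    return p['intrinsics'],p['dist_coeffs'],np.array(p['xyz']),Rm
def proj(p,X):
    K,d,c,Rm=cam(p); X=np.atleast_2d(np.asarray(X,float))
    rv=cv2.Rodrigues(Rm.T)[0]; t=-Rm.T@c
    return cv2.projectPoints(X,rv,t,K,d)[0].reshape(-1,2)
def ray(p,uv):
    K,d,c,Rm=cam(p)
    q=cv2.undistortPoints(np.array(uv,float).reshape(-1,1,2),K,d).reshape(-1,2)
    D=np.c_[q,np.ones(len(q))]@Rm.T
    return c,D
def onz(p,uv,z):
    c,D=ray(p,uv); s=(z-c[2])/D[:,2]
    return c+D*s[:,None]
def place(pose,L):  # pose x,y,yaw
    L=np.atleast_2d(np.asarray(L,float)); c,s=np.cos(pose[2]),np.sin(pose[2])
    return np.c_[pose[0]+c*L[:,0]-s*L[:,1],pose[1]+s*L[:,0]+c*L[:,1],L[:,2]]
E
python3 - <<'E'
from rig import viewer
from h import *
import pickle
P={n:viewer.camera_params(n) for n in ["scene","side","wrist"]}
pickle.dump(P,open('P0.pkl','wb'))
p=P['wrist']
print(onz(p,[(130,135),(354,170),(335,283),(128,254)],35).round(1))
L=[(-150,65,35),(85,65,35),(85,-65,35),(-150,-65,35)]
uv=np.array([(130,135),(354,170),(335,283),(128,254)],float)
f=lambda q:(proj(p,place(q,L))-uv).ravel()
r=least_squares(f,[560,110,-0.1]); print(r.x,r.fun.round(1))
I=cv2.imread('pics/wrist0.png')
crop=cv2.resize(I[40:330,20:400],None,fx=2,fy=2,interpolation=cv2.INTER_CUBIC); cv2.imwrite('pics/w0z.png',crop)
for n in ['wrist','side','scene']:
  for lab in ['mallet','parallel_1','parallel_2','block','mat','vise']:
    try:
      for d in viewer.cut_out(lab,n)[:5]: print(n,lab,d['p'],d['extent'])
    except Exception as e: print(n,lab,e)
E
```

```text
[[436.6  76.   35. ]
 [660.7  40.7  35. ]
 [643.5 -84.8  35. ]
 [413.4 -50.7  35. ]]
[ 5.70639117e+02 -1.01515578e+01 -1.53031412e-01] [-4.3 -0.9  3.8 -0.4  1.1  2.1 -0.7  0.7]
wrist parallel_1 0.81 [263.3, 127.7, 38.7, 182.0]
wrist parallel_1 0.76 [244.5, 93.3, 22.8, 86.1]
wrist parallel_2 0.81 [263.3, 127.7, 38.7, 182.0]
wrist parallel_2 0.76 [244.5, 93.3, 22.8, 86.1]
wrist block 0.72 [219.2, 170.4, 70.7, 123.8]
wrist vise 0.73 [47.3, 134.3, 305.4, 162.6]
side mallet 0.86 [233.6, 364.3, 108.1, 87.8]
side mallet 0.84 [252.3, 305.0, 71.9, 45.2]
side mallet 0.73 [224.6, 308.9, 82.8, 58.9]
side mallet 0.58 [362.1, 318.8, 29.9, 78.4]
side parallel_1 0.81 [296.2, 237.4, 23.1, 20.9]
side parallel_1 0.72 [253.6, 305.2, 70.5, 45.9]
side parallel_1 0.56 [294.9, 233.6, 17.6, 15.0]
side parallel_2 0.81 [296.2, 237.4, 23.1, 20.9]
side parallel_2 0.72 [253.6, 305.2, 70.5, 45.9]
side parallel_2 0.56 [294.9, 233.6, 17.6, 15.0]
side block 0.63 [304.4, 199.2, 42.2, 38.2]
side block 0.31 [321.1, 296.8, 30.0, 26.9]
side block 0.18 [161.1, 294.3, 33.4, 24.9]
side mat 0.73 [226.0, 312.3, 82.4, 57.5]
side vise 0.83 [283.6, 200.3, 108.9, 85.3]
scene mallet 0.68 [371.2, 137.8, 58.7, 51.6]
scene parallel_1 0.96 [259.7, 276.9, 82.9, 38.6]
scene parallel_1 0.82 [264.4, 261.0, 82.7, 37.0]
scene parallel_2 0.96 [259.7, 276.9, 82.9, 38.6]
scene parallel_2 0.82 [264.4, 261.0, 82.7, 37.0]
scene block 0.61 [272.7, 256.5, 52.6, 40.0]
scene mat 0.62 [361.7, 213.8, 63.1, 34.9]
```

View pics/w0z.png

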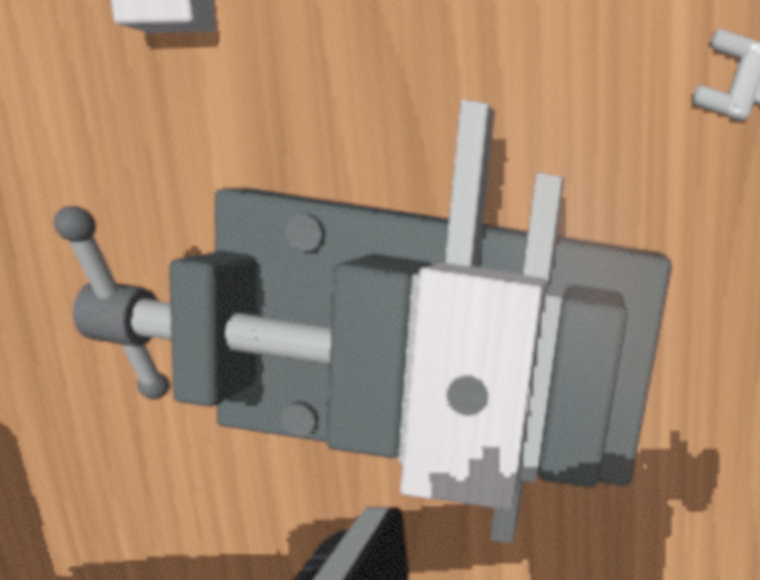

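```bash
cat >> h.py <<'E'
def box(x0,x1,y0,y1,z0,z1):
    return np.array([(x,y,z) for z in (z0,z1) for x,y in ((x0,y0),(x1,y0),(x1,y1),(x0,y1))],float)
ED=[(0,1),(1,2),(2,3),(3,0),(4,5),(5,6),(6,7),(7,4),(0,4),(1,5),(2,6),(3,7)]
def drawbox(I,p,W,roi,s,col):
    uv=(proj(p,W)-np.array(roi[:2]))*s
    for a,b in ED: cv2.line(I,tuple(int(v) for v in uv[a]),tuple(int(v) for v in uv[b]),col,1,cv2.LINE_AA)
def zoom(I,roi,s): 
    return cv2.resize(I[roi[1]:roi[3],roi[0]:roi[2]],None,fx=s,fy=s,interpolation=cv2.INTER_CUBIC)
VB=[box(-150,85,-65,65,0,35),box(-69,-25,-45,45,35,85),box(25,63,-45,45,35,85)]
E
cat > ov.py <<'E'
from h import *
import pickle,sys
P=pickle.load(open('P0.pkl','rb'))
q=[float(v) for v in sys.argv[1:4]]
for n,roi,s in [('wrist',(20,40,400,330),2),('side',(270,190,410,290),5),('scene',(235,200,365,345),4)]:
    I=cv2.imread(f'pics/{n}0.png'); Z=zoom(I,roi,s)
    for B,c in zip(VB,[(0,0,255),(0,255,0),(255,0,0)]): drawbox(Z,P[n],place(q,B),roi,s,c)
    cv2.imwrite(f'pics/ov_{n}{sys.argv[4]}.png',Z)
E
python3 ov.py 570.6 -10.2 -0.153 a
```

```text
(no output)
```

View pics/ov_wrista.png

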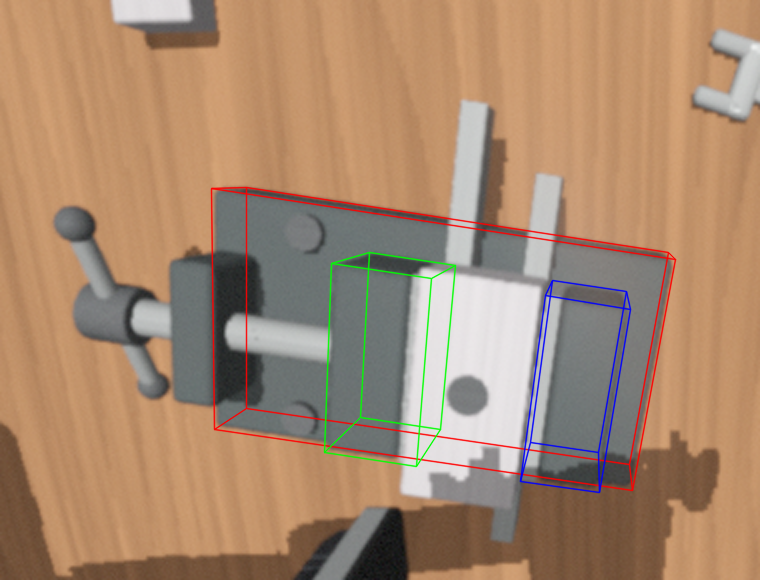

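View pics/ov_sidea.png

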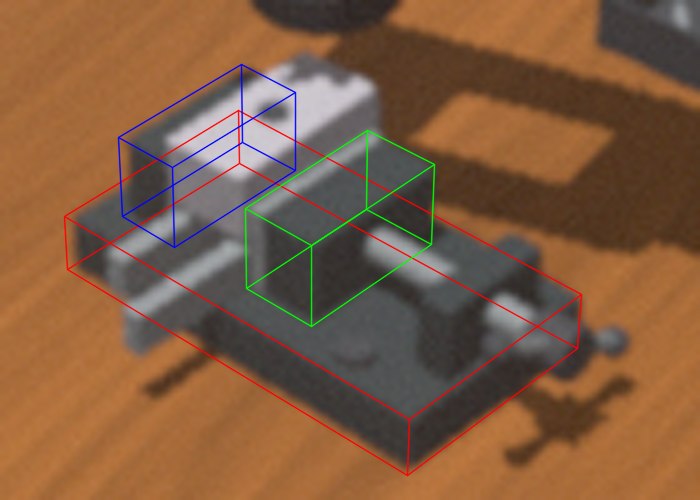

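View pics/ov_scenea.png

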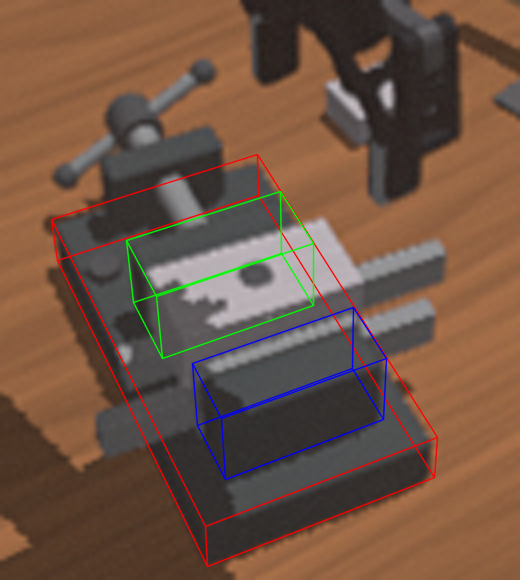

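Call:
send_rows:
  plan:
    - [[-0.02,-0.035,-0.01],[0,0,0],-1]
    - [[-0.04,-0.07,-0.02],[0,0,0],-1]
    - [[-0.06,-0.105,-0.03],[0,0,0],-1]
    - [[-0.08,-0.14,-0.04],[0,0,0],-1]
    - [[-0.1,-0.17,-0.05],[0,0,0],-1]

```text
clock: 1.47
eef_pos: [523.8, 171.7, 303.8]
tcp_rot: [-3.141, -0.0, -0.0]
contact_force: [1.0, 0.7, 0.3]
opening: 0.299
```

```bash
cat > look.py <<'E'
from rig import status, viewer
import sys,pickle,cv2
tag=sys.argv[1]; P={}
for n in sys.argv[2:]:
    s=status.sense(); P[n]=viewer.camera_params(n); f=viewer.grab_frame(n); cv2.imwrite(f"pics/{n}{tag}.png",f[:,:,::-1])
    print(s['clock'],s['eef_pos'].round(1),s['tcp_rot'].round(4),s['contact_force'].round(2),s['qvel'].round(3))
pickle.dump(P,open(f'P{tag}.pkl','wb'))
E
python3 look.py 1 wrist side
```

```text
1.4667 [523.8 171.7 303.8] [-3.1412e+00 -2.0000e-04 -1.0000e-04] [1.04 0.75 0.3 ] [ 0.738 -0.311  0.115 -0.006  0.192  0.726]
1.5167 [521.4 176.1 305.8] [-3.1377e+00 -2.0000e-04  1.3000e-03] [-2.27  3.37  1.34] [-0.072  0.029 -0.029 -0.024 -0.04  -0.133]
```

View pics/wrist1.png

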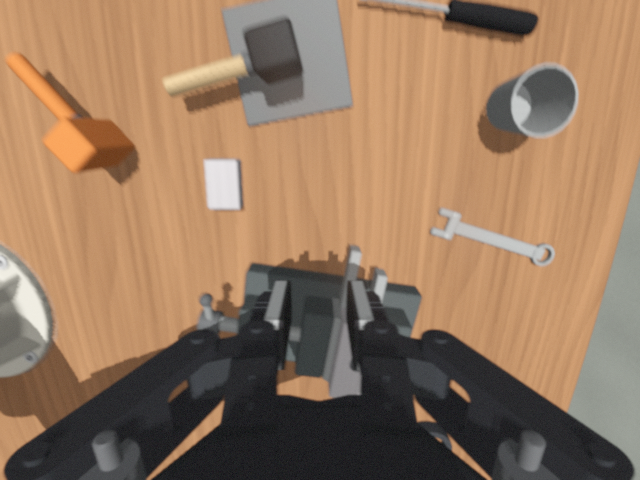

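```bash
python3 look.py 2 wrist scene side; python3 - <<'E'
from h import *; import pickle
from rig import viewer
P=pickle.load(open('P2.pkl','rb'))
np.save('m.npy',0)
for n in ['wrist','side','scene']:
  for lab in ['mallet','mat','parallel_1']:
    for d in viewer.cut_out(lab,n)[:4]:
        print(n,lab,d['p'],d['extent'])
I=cv2.imread('pics/wrist2.png'); cv2.imwrite('pics/w2a.png',zoom(I,(150,0,360,130),3.8)); cv2.imwrite('pics/w2b.png',zoom(I,(180,230,440,400),3))
I=cv2.imread('pics/side2.png'); cv2.imwrite('pics/s2a.png',zoom(I,(220,195,420,365),4)[:600])
I=cv2.imread('pics/scene2.png'); cv2.imwrite('pics/c2a.png',zoom(I,(235,180,435,340),3.7))
E
```

```text
1.5667 [523.2 173.8 305.2] [-3.1394e+00 -1.7000e-03  3.7000e-03] [ 0.8  -0.54  0.03] [-0.065  0.033 -0.004 -0.041 -0.03  -0.072]
1.6167 [524.2 172.  304.4] [-3.1409e+00 -1.7000e-03  3.6000e-03] [-0.17 -0.06  0.13] [-0.051  0.026 -0.001 -0.018 -0.011 -0.025]
1.6667 [524.8 170.8 303.8] [-3.1415e+00 -1.1000e-03  2.3000e-03] [ 0.53 -0.52 -0.06] [-0.037  0.02  -0.002 -0.007 -0.004 -0.007]
wrist mallet 0.82 [9.0, 53.9, 126.1, 124.0]
wrist mallet 0.76 [167.0, 26.4, 138.1, 73.8]
wrist mat 0.76 [221.7, 0.0, 130.0, 130.6]
wrist parallel_1 0.89 [368.0, 270.4, 19.1, 44.3]
wrist parallel_1 0.61 [343.3, 250.5, 17.6, 40.4]
side mallet 0.97 [365.1, 324.9, 27.1, 70.0]
side mallet 0.79 [251.8, 302.0, 71.2, 46.8]
side mallet 0.75 [233.9, 363.1, 105.2, 90.7]
side mat 0.58 [225.5, 317.3, 72.4, 51.8]
side parallel_1 0.78 [295.3, 237.4, 25.5, 21.6]
side parallel_1 0.58 [295.7, 233.9, 19.1, 13.5]
scene mallet 0.84 [374.7, 142.9, 53.7, 46.1]
scene mallet 0.73 [353.1, 187.3, 49.7, 42.3]
scene mallet 0.67 [308.7, 157.2, 22.8, 42.3]
scene mat 0.78 [359.9, 214.2, 65.8, 37.2]
scene parallel_1 0.83 [263.5, 259.9, 83.3, 37.5]
scene parallel_1 0.79 [259.1, 274.8, 83.3, 41.2]
```

View pics/w2a.png

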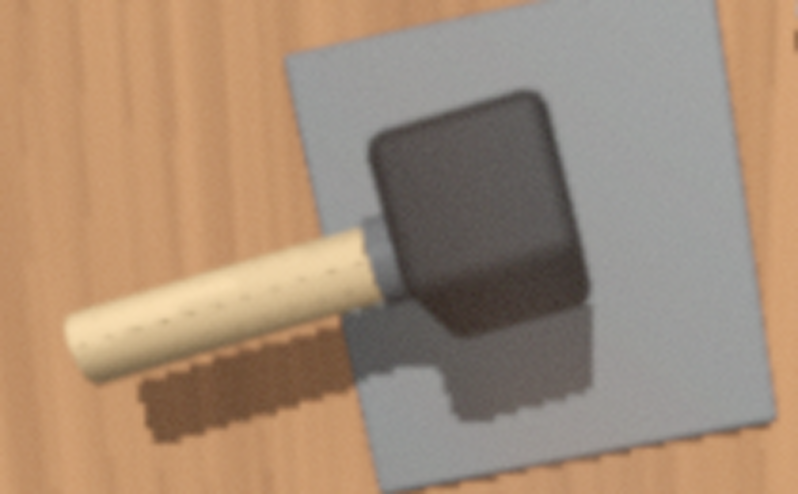

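View pics/w2b.png

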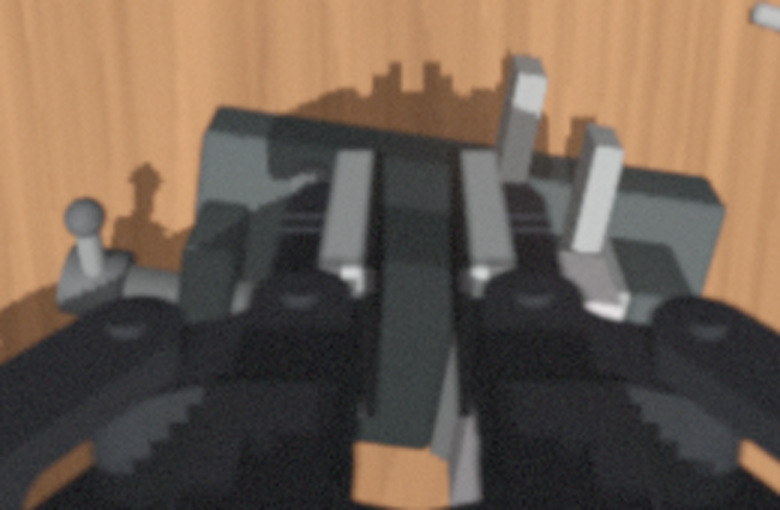

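View pics/s2a.png

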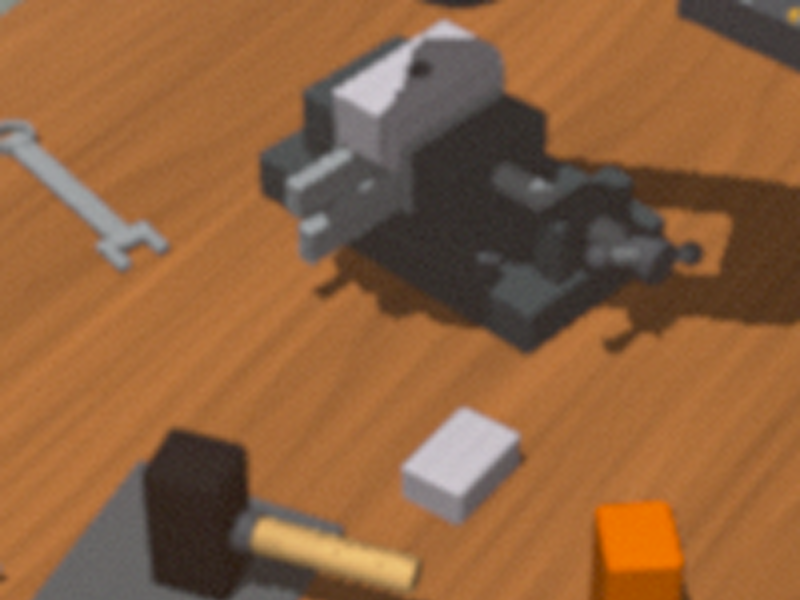

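View pics/c2a.png

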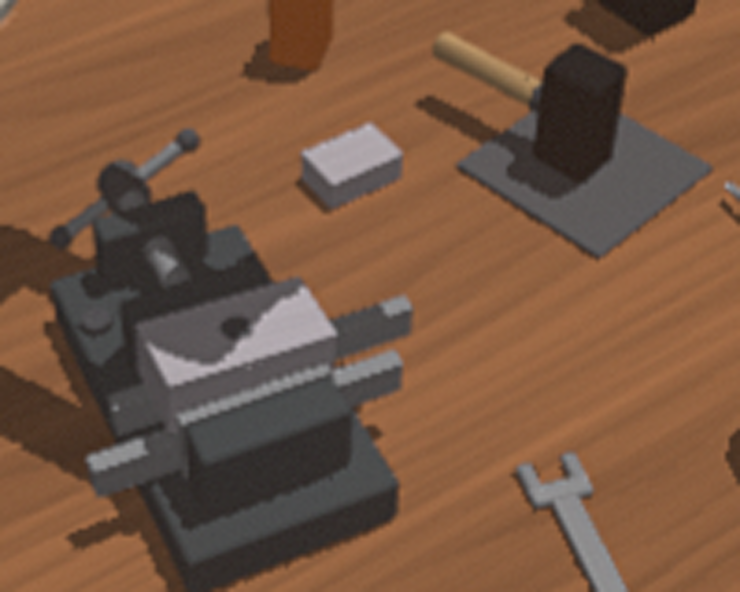

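```bash
python3 - <<'E'
from h import *; import pickle
P0=pickle.load(open('P0.pkl','rb'))['wrist'];P2=pickle.load(open('P2.pkl','rb'))
f0=lambda l:np.array(l)/2+np.array([20,40]); a=lambda l:np.array(l)/3.8+np.array([150,0]); b=lambda l:np.array(l)/3+np.array([180,230])
print('bar2 wrist0',onz(P0,f0([(537,174),(562,177),(492,540),(514,542)]),60).round(1))
print('bar1 wrist0',onz(P0,f0([(464,101),(492,104)]),60).round(1))
print('w2 bar1',onz(P2['wrist'],b([(513,70),(546,74)]),60).round(1),'bar2',onz(P2['wrist'],b([(588,143),(621,148)]),60).round(1))
print('mat',onz(P2['wrist'],a([(287,57),(382,492),(775,418)]),5).round(1))
c=lambda l:np.array(l)/3.7+np.array([235,180])
print('mat scene',onz(P2['scene'],c([(460,167),(600,257),(710,167)]),5).round(1))
top=a([(370,138),(540,90),(577,245),(410,290)]); bot=a([(465,335),(590,298)])
print('top',onz(P2['wrist'],top,90).round(1)); print('bot',onz(P2['wrist'],bot,5).round(1))
L=[(-23,20,90),(23,20,90),(23,-20,90),(-23,-20,90),(-23,-20,5),(23,-20,5)]
uv=np.r_[top,bot]
r=least_squares(lambda q:(proj(P2['wrist'],place(q,L))-uv).ravel(),[480,280,0.2]);print(r.x,r.fun.round(1))
# scene cross-check
print(((proj(P2['scene'],place(r.x,L))-[235,180])*3.7).round())
print(((proj(P2['side'],place(r.x,L))-[220,195])*4).round())
E
```

```text
bar2 wrist0 [[ 597.6   81.9   60. ]
 [ 608.9   80.6   60. ]
 [ 568.7 -104.8   60. ]
 [ 580.5 -106.    60. ]]
bar1 wrist0 [[566.1 113.   60. ]
 [578.4 111.7  60. ]]
w2 bar1 [[562.7 115.1  60. ]
 [575.7 113.4  60. ]] bar2 [[594.   83.8  60. ]
 [607.6  81.6  60. ]]
mat [[418.2 379.9   5. ]
 [440.8 254.9   5. ]
 [566.2 277.8   5. ]]
mat scene [[448.2 250.8   5. ]
 [571.  273.6   5. ]
 [545.7 398.1   5. ]]
top [[458.3 336.2  90. ]
 [499.3 346.5  90. ]
 [507.8 312.3  90. ]
 [466.6 302.1  90. ]]
bot [[469.  301.9   5. ]
 [507.9 312.7   5. ]]
[4.83105231e+02 3.24688004e+02 2.52375734e-01] [-2.8 -2.6  1.2 -4.   2.7  1.5 -0.7  2.9 -2.6  2.1  2.1  1.5]
[[577.  34.]
 [633.  62.]
 [599.  90.]
 [542.  61.]
 [530. 156.]
 [583. 185.]]
[[215. 495.]
 [132. 473.]
 [165. 423.]
 [246. 443.]
 [253. 558.]
 [176. 537.]]
```

Call:
send_rows:
  plan:
    - [[0.012,0.006,0.03],[0,0,0.05],-1]
    - [[0.025,0.013,0.07],[0,0,0.1],-1]
    - [[0.04,0.02,0.11],[0,0,0.152],-1]
    - [[0.05,0.027,0.14],[0,0,0.152],-1]
    - [[0.05,0.027,0.16],[0,0,0.152],-1]

```text
clock: 2.58
eef_pos: [575.5, 141.0, 139.5]
tcp_rot: [3.14, 0.002, -0.154]
contact_force: [-0.8, 0.3, 0.6]
opening: 0.003
```

```bash
cat >> h.py <<'E'
def delta(s,xyz,yaw=None,verbose=True):
    """tool-frame shift (m) and turn to reach world TCP xyz (mm), pointing straight down with given yaw"""
    Rt=R.from_euler('xyz',s['tcp_rot']).as_matrix()
    d=Rt.T@(np.array(xyz)-s['eef_pos'])/1000
    y=yaw if yaw is not None else s['tcp_rot'][2]
    Rg=R.from_euler('xyz',[np.pi,0,y]).as_matrix()
    rv=R.from_matrix(Rt.T@Rg).as_rotvec()
    if verbose: print('clock',s['clock'].__round__(2),'at',s['eef_pos'].round(1),s['tcp_rot'].round(3),'F',s['contact_force'].round(1),'shift',d.round(4),'turn',rv.round(4))
    return d,rv
VY=-0.152; V0=np.array([571.1,-9.4])
def vw(x,y,z,V=V0,yaw=VY):
    return place([V[0],V[1],yaw],[(x,y,z)])[0]
def wv(w,V=V0,yaw=VY):
    c,s=np.cos(yaw),np.sin(yaw); d=np.array(w[:2])-V
    return np.array([c*d[0]+s*d[1],-s*d[0]+c*d[1]])
E
python3 - <<'E'
from h import *; from rig import status
s=status.sense(); print(vw(-20,152,64)); print(delta(s,vw(-20,152,64),VY), s['opening'])
E
```

```text
[574.34573243 143.87578159  64.        ]
clock 2.58 at [575.5 141.  139.5] [ 3.14e+00  2.00e-03 -1.54e-01] F [-0.8  0.3  0.6] shift [-0.0014 -0.0028  0.0755] turn [ 0.0015  0.0023 -0.002 ]
(array([-0.00137072, -0.00283524,  0.07552577]), array([ 0.00153877,  0.00230625, -0.00200938])) 0.0027943612938874625
```

Call:
send_rows:
  plan:
    - [[-0.001,-0.003,0.03],[0,0,0],-1]
    - [[-0.001,-0.003,0.06],[0,0,0],-1]
    - [[-0.001,-0.003,0.0755],[0.0015,0.002,-0.002],-1]
    - [[-0.001,-0.003,0.0755],[0.0015,0.002,-0.002],-1]
    - [[-0.001,-0.003,0.0755],[0.0015,0.002,-0.002],-1]

```text
clock: 3.0
eef_pos: [574.3, 143.7, 63.4]
tcp_rot: [3.141, 0.002, -0.152]
contact_force: [0.0, -0.2, 0.9]
opening: -0.002
```

```bash
python3 look.py 3 wrist side; python3 - <<'E'
from h import *; from rig import status
s=status.sense(); delta(s,vw(-20,95+11,64),VY); print(wv(s['eef_pos']))
I=cv2.imread('pics/side3.png'); cv2.imwrite('pics/s3a.png',zoom(I,(240,170,400,290),5))
I=cv2.imread('pics/wrist3.png'); cv2.imwrite('pics/w3a.png',zoom(I,(180,150,480,375),2.6))
E
```

```text
3.0 [574.3 143.7  63.4] [ 3.1408e+00  2.1000e-03 -1.5230e-01] [ 0.05 -0.17  0.91] [-0.    -0.037 -0.025 -0.     0.006 -0.001]
3.05 [575.3 144.   64.6] [-3.1414e+00 -1.0000e-04 -1.5230e-01] [-0.69  0.09  0.74] [ 0.002 -0.025 -0.01  -0.001 -0.001  0.   ]
clock 3.1 at [575.8 144.2  65.3] [-3.141e+00 -1.000e-03 -1.520e-01] F [0.7 0.3 0.4] shift [-0.0013  0.0465  0.0013] turn [-0.0007 -0.0014 -0.0002]
[-18.64241619 152.51425888]
```

View pics/s3a.png

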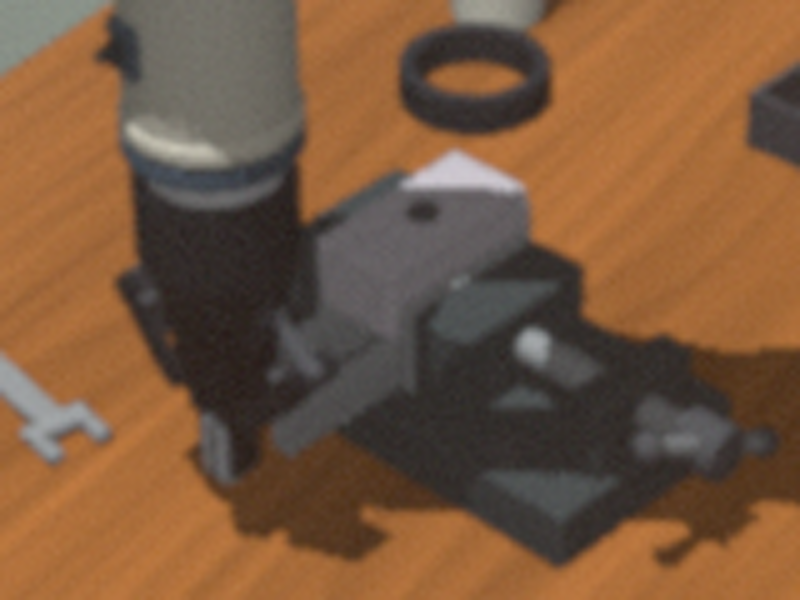

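View pics/w3a.png

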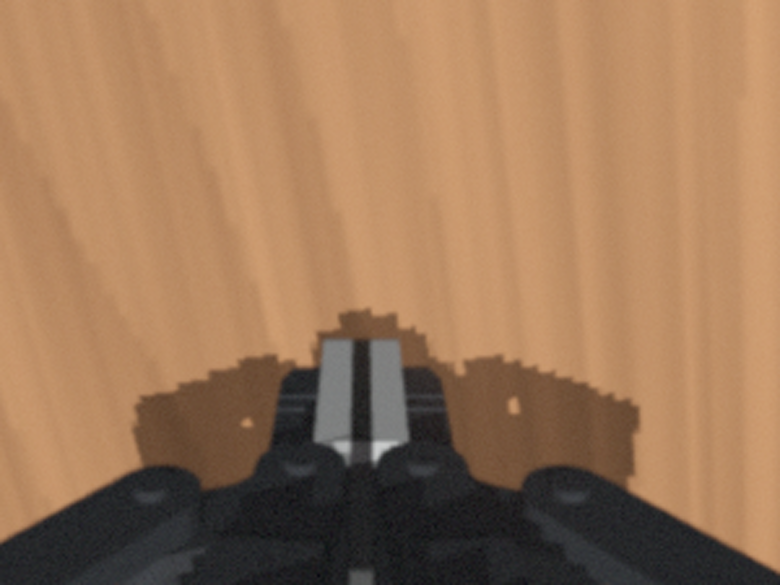

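Call:
send_rows:
  plan:
    - [[-0.001,0.008,0.001],[0,0,0],-1]
    - [[-0.001,0.014,0.001],[0,0,0],-1]
    - [[-0.001,0.019,0.001],[0,0,0],-1]
    - [[-0.001,0.024,0.001],[0,0,0],-1]
    - [[-0.001,0.03,0.001],[0,0,0],-1]

```text
clock: 3.52
eef_pos: [570.9, 114.5, 65.1]
tcp_rot: [-3.14, -0.003, -0.153]
contact_force: [0.9, 3.7, 2.8]
opening: -0.002
```

```bash
python3 - <<'E'
from h import *; from rig import status
s=status.sense(); delta(s,vw(-20,106,64),VY); print(wv(s['eef_pos']))
E
python3 look.py 4 scene;  python3 - <<'E'
from h import *; from rig import status
s=status.sense(); delta(s,vw(-20,106,64),VY); print(wv(s['eef_pos']))
I=cv2.imread('pics/scene4.png'); cv2.imwrite('pics/c4a.png',zoom(I,(235,180,395,340),3.7))
E
```

```text
clock 3.52 at [570.9 114.5  65.1] [-3.14e+00 -3.00e-03 -1.53e-01] F [0.9 3.7 2.8] shift [-0.001   0.0165  0.0011] turn [-0.0019 -0.0031 -0.0008]
[-18.95632291 122.44874746]
3.5167 [570.9 114.5  65.1] [-3.1397e+00 -3.1000e-03 -1.5280e-01] [0.9  3.74 2.75] [-0.116 -0.027  0.056 -0.002 -0.028 -0.118]
clock 3.57 at [570.4 113.4  64.8] [-3.141e+00 -2.000e-03 -1.530e-01] F [-0.5  0.4  1.4] shift [-0.0007  0.0153  0.0008] turn [-0.0009 -0.0023 -0.0006]
[-19.31350966 121.3018989 ]
```

View pics/c4a.png

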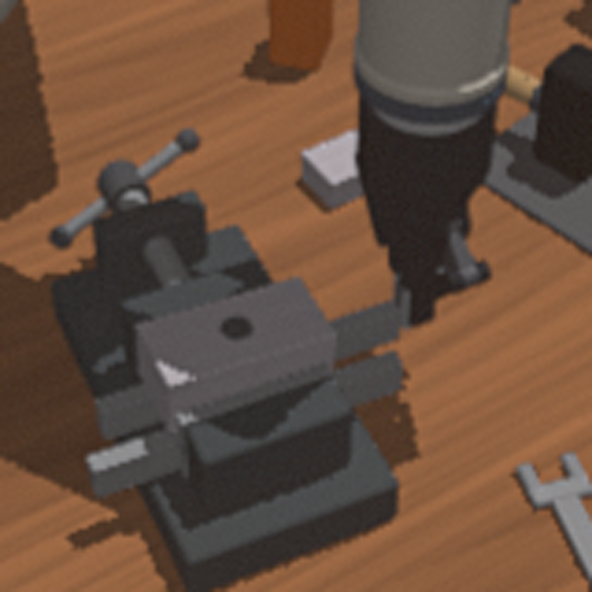

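Call:
send_rows:
  plan:
    - [[0,0.003,0],[0,0,0],-1]
    - [[0,0.006,0],[0,0,0],-1]
    - [[0,0.009,0],[0,0,0],-1]
    - [[0,0.011,0],[0,0,0],-1]
    - [[0,0.011,0],[0,0,0],-1]

```text
clock: 3.98
eef_pos: [568.7, 102.2, 64.8]
tcp_rot: [-3.141, -0.002, -0.153]
contact_force: [0.1, 0.2, 0.6]
opening: 0.0
```

```bash

python3 look.py 5 scene;  python3 - <<'E'
from h import *; from rig import status
s=status.sense(); delta(s,vw(-20,106,64),VY); print(wv(s['eef_pos']))
I=cv2.imread('pics/scene5.png'); cv2.imwrite('pics/c5a.png',zoom(I,(250,250,350,325),8))
E
```

```text
3.9833 [568.7 102.2  64.8] [-3.1409e+00 -2.3000e-03 -1.5270e-01] [0.07 0.23 0.62] [ 0.004  0.003  0.001 -0.004  0.004  0.007]
clock 4.03 at [568.6 102.2  64.7] [-3.141e+00 -2.000e-03 -1.530e-01] F [0.3 0.6 0. ] shift [-0.0006  0.004   0.0007] turn [-0.0005 -0.002  -0.0006]
[-19.42011555 109.95749258]
```

View pics/c5a.png

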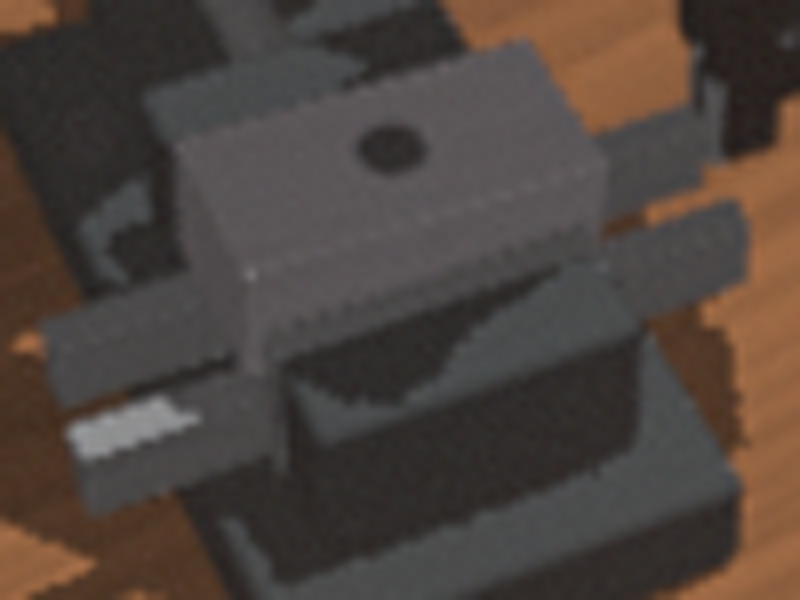

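```bash
python3 - <<'E'
from h import *; import pickle
P=pickle.load(open('P5.pkl','rb'))['scene']
for nm,x in (('b1',-18),('b2',18)):
  for d in (0,3,6):
    W=[vw(x-6,-95+d,60),vw(x+6,-95+d,60),vw(x+6,-95+d,35),vw(x+6,95+d,60),vw(x+6,95+d,35)]
    print(nm,d,((proj(P,W)-[250,250])*8).round().tolist())
I=cv2.imread('pics/scene5.png')
g=cv2.convertScaleAbs(zoom(I,(250,280,290,318),16),alpha=1.8,beta=20); cv2.imwrite('pics/c5b.png',g)
E
```

```text
b1 0 [[24.0, 320.0], [39.0, 353.0], [48.0, 413.0], [695.0, 126.0], [692.0, 186.0]]
b1 3 [[35.0, 317.0], [51.0, 349.0], [59.0, 410.0], [705.0, 122.0], [701.0, 183.0]]
b1 6 [[46.0, 313.0], [62.0, 345.0], [70.0, 406.0], [715.0, 119.0], [711.0, 180.0]]
b2 0 [[71.0, 420.0], [87.0, 454.0], [95.0, 514.0], [756.0, 215.0], [751.0, 275.0]]
b2 3 [[82.0, 416.0], [99.0, 450.0], [106.0, 510.0], [766.0, 211.0], [761.0, 272.0]]
b2 6 [[93.0, 412.0], [110.0, 446.0], [117.0, 506.0], [776.0, 208.0], [771.0, 268.0]]
```

View pics/c5b.png

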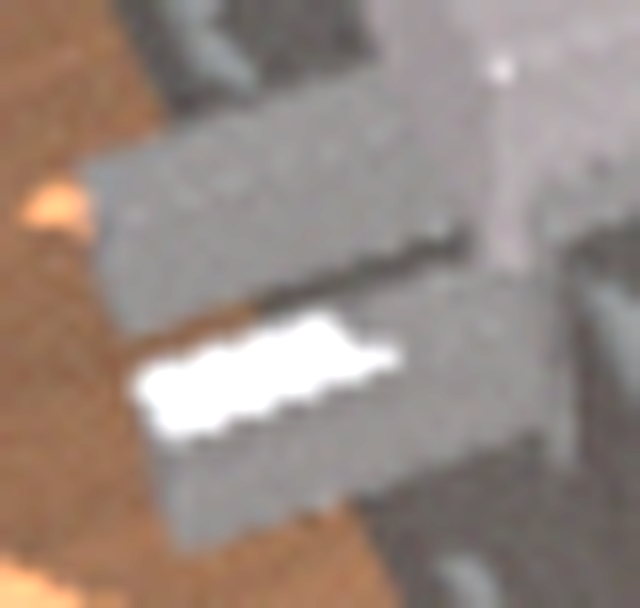

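Call:
send_rows:
  plan:
    - [[0,0.001,0],[0,0,0],-1]
    - [[0,0.002,0],[0,0,0],-1]
    - [[0,0.003,0],[0,0,0],-1]
    - [[0,0.004,0],[0,0,0],-1]
    - [[0,0.0045,0],[0,0,0],-1]

```text
clock: 4.45
eef_pos: [567.8, 97.7, 64.7]
tcp_rot: [-3.141, -0.002, -0.153]
contact_force: [0.4, 2.3, 1.6]
opening: 0.001
```

```bash

python3 look.py 6 scene;  python3 - <<'E'
from h import *; from rig import status
s=status.sense(); delta(s,vw(-20,106,64),VY); print(wv(s['eef_pos']))
I=cv2.imread('pics/scene6.png')
g=cv2.convertScaleAbs(zoom(I,(250,280,290,318),16),alpha=1.8,beta=20); cv2.imwrite('pics/c6b.png',g)
E
```

```text
4.45 [567.8  97.7  64.7] [-3.1412e+00 -1.9000e-03 -1.5250e-01] [0.44 2.31 1.57] [-0.009 -0.001  0.005  0.001 -0.    -0.007]
clock 4.5 at [567.8  97.6  64.7] [-3.141e+00 -2.000e-03 -1.530e-01] F [0.4 1.8 1.1] shift [-0.0005 -0.0007  0.0007] turn [-0.0004 -0.0019 -0.0006]
[-19.45835932 105.31489826]
```

View pics/c6b.png

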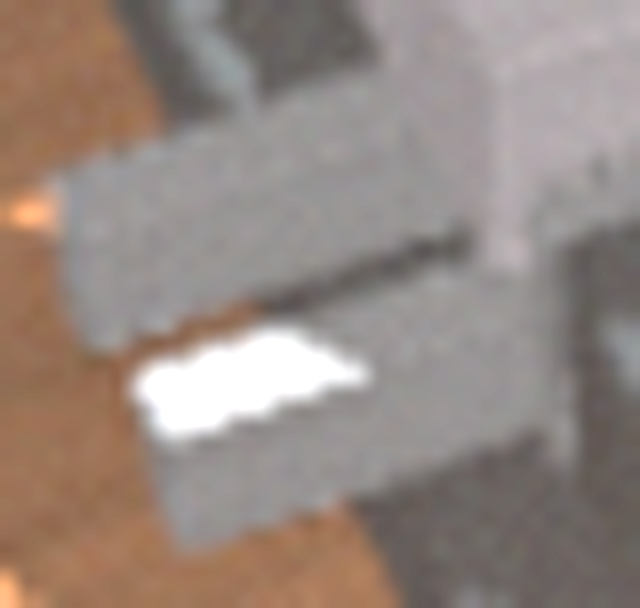

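Call:
send_rows:
  plan:
    - [[0,-0.02,0],[0,0,0],-1]
    - [[-0.01,-0.045,-0.02],[0,0,0.1],0.5]
    - [[-0.03,-0.075,-0.045],[0,0,0.22],1]
    - [[-0.055,-0.105,-0.07],[0,0,0.34],1]
    - [[-0.075,-0.135,-0.09],[0,0,0.46],1]

```text
clock: 4.92
eef_pos: [515.4, 237.6, 152.1]
tcp_rot: [3.141, -0.001, -0.619]
contact_force: [1.2, 0.5, -0.1]
opening: 0.563
```

```bash
python3 - <<'E'
from h import *; from rig import status
s=status.sense(); delta(s,[483.1,324.7,170],0.252-np.pi/2)
E
```

```text
clock 4.92 at [515.4 237.6 152.1] [ 3.141e+00 -1.000e-03 -6.190e-01] F [ 1.2  0.5 -0.1] shift [-0.0768 -0.0522 -0.018 ] turn [-4.000e-04 -1.400e-03  6.998e-01]
```

Call:
send_rows:
  plan:
    - [[-0.02,-0.015,-0.018],[0,0,0.12],1]
    - [[-0.04,-0.03,-0.018],[0,0,0.24],1]
    - [[-0.06,-0.042,-0.018],[0,0,0.36],1]
    - [[-0.07,-0.05,-0.018],[0,0,0.48],1]
    - [[-0.077,-0.052,-0.018],[0,0,0.6],1]

```text
clock: 5.33
eef_pos: [482.2, 326.1, 170.1]
tcp_rot: [-3.141, -0.002, -1.223]
contact_force: [0.3, -0.9, -0.1]
opening: 1.003
```

Call:
send_rows:
  plan:
    - [[0,0,0],[0,0,0.1],1]
    - [[0,0,0],[0,0,0.1],1]
    - [[0,0,0],[0,0,0.1],1]
    - [[0,0,0],[0,0,0.1],1]
    - [[0,0,0],[0,0,0.1],1]

```text
clock: 5.75
eef_pos: [482.4, 325.6, 170.0]
tcp_rot: [-3.141, -0.002, -1.321]
contact_force: [0.2, -0.6, -0.6]
opening: 0.996
```

```bash
python3 look.py 7 wrist; python3 - <<'E'
from h import *; from rig import status,viewer; import pickle
s=status.sense(); delta(s,[483.1,324.7,70],0.252-np.pi/2)
P=pickle.load(open('P7.pkl','rb'))['wrist']
I=cv2.imread('pics/wrist7.png')
q=[483.1,324.7,.252]
drawbox(I,P,place(q,box(-23,23,-20,20,5,90)),(0,0),1,(0,0,255))
cv2.imwrite('pics/w7.png',I)
E
```

```text
5.75 [482.4 325.6 170. ] [-3.1408e+00 -1.7000e-03 -1.3213e+00] [ 0.16 -0.64 -0.56] [ 0.002 -0.    -0.002  0.002  0.001  0.012]
clock 5.8 at [482.4 325.7 170. ] [-3.141e+00 -2.000e-03 -1.322e+00] F [0.5 0.5 0.1] shift [ 0.001  -0.0003  0.1   ] turn [-0.0009 -0.0016 -0.003 ]
```

View pics/w7.png

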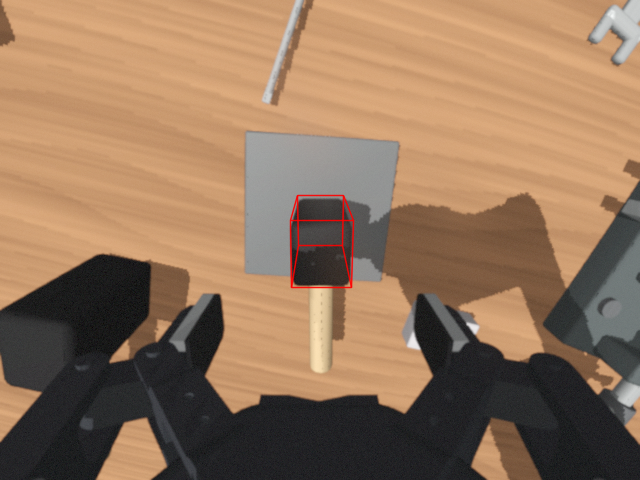

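```bash
python3 - <<'E'
from h import *; import pickle
P=pickle.load(open('P7.pkl','rb'))['wrist']
t=np.array([482.4,325.7]);psi=-1.322
for uv,z in [((150,262),0),((147,318),0),((105,255),110),((20,260),110),((90,390),110),((105,255),130),((90,390),130)]:
    w=onz(P,[uv],z)[0]; d=w[:2]-t; c,s=np.cos(psi),np.sin(psi)
    print(uv,z,w.round(),'toolx',round(c*d[0]+s*d[1]),'-tooly',round(-s*d[0]+c*d[1]))
print('mat',onz(P,[(246,131),(399,142),(382,282),(246,273)],5).round(1), onz(P,[(246,131),(399,142),(382,282),(246,273)],5).mean(0))
E
```

```text
(150, 262) 0 [403. 472.   0.] toolx -162 -tooly -41
(147, 318) 0 [340. 470.   0.] toolx -175 -tooly -102
(105, 255) 110 [458. 452. 110.] toolx -128 -tooly 8
(20, 260) 110 [441. 504. 110.] toolx -183 -tooly 4
(90, 390) 110 [353. 458. 110.] toolx -160 -tooly -93
(105, 255) 130 [469. 440. 130.] toolx -114 -tooly 15
(90, 390) 130 [376. 446. 130.] toolx -142 -tooly -74
mat [[542.8 404.    5. ]
 [565.9 278.4   5. ]
 [439.9 253.4   5. ]
 [417.2 380.2   5. ]] [491.43871037 328.99818      5.        ]
```

Call:
send_rows:
  plan:
    - [[0.001,0,0.03],[0,0,0],1]
    - [[0.001,0,0.06],[0,0,0],1]
    - [[0.001,0,0.09],[0,0,0],1]
    - [[0.001,0,0.1],[0,0,0],1]
    - [[0.001,0,0.1],[0,0,0],1]
  squeeze: 100

```text
clock: 6.22
eef_pos: [481.3, 323.3, 67.6]
tcp_rot: [3.138, -0.003, -1.321]
contact_force: [-0.3, 0.4, 0.7]
opening: 1.0
```

Call:
send_rows:
  plan:
    - [[0,0,0],[0,0,0],-0.3]
    - [[0,0,0],[0,0,0],-1]
    - [[0,0,0],[0,0,0],-1]
    - [[0,0,0],[0,0,0],-1]
    - [[0,0,0],[0,0,0],-1]
  squeeze: 100

```text
clock: 6.63
eef_pos: [482.4, 324.0, 69.3]
tcp_rot: [3.141, -0.002, -1.321]
contact_force: [-0.5, 0.2, 5.0]
opening: 0.459
```

```bash
python3 look.py 8 wrist side; python3 -c "
from rig import status;s=status.sense();print(s['opening'],s['eef_pos'])"
```

```text
6.6333 [482.4 324.   69.3] [ 3.1406e+00 -2.4000e-03 -1.3213e+00] [-0.5   0.16  4.99] [-0.003 -0.001 -0.001  0.001  0.001  0.   ]
6.6833 [482.4 324.   69.3] [ 3.1405e+00 -2.3000e-03 -1.3213e+00] [-1.07 -0.15  6.12] [-0.001 -0.001 -0.    -0.     0.001  0.001]
0.4593481324270593 [482.37409897 323.99855305  69.29290789]
```

View pics/wrist8.png

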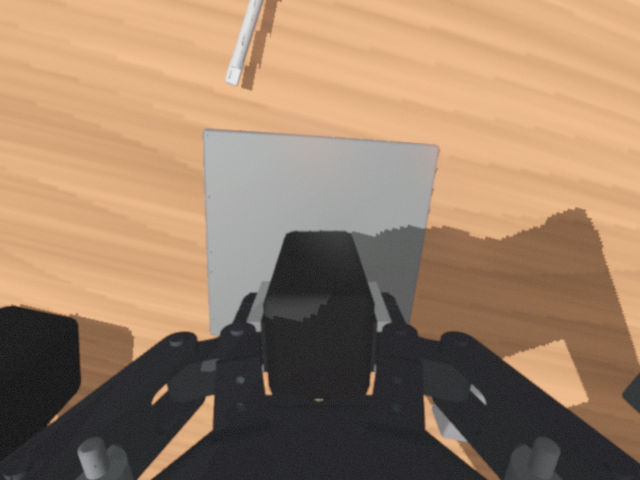

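```bash
python3 - <<'E'
from h import *; from rig import status
s=status.sense(); delta(s,[482.4,324,210],VY-np.pi/2);delta(s,vw(0,34,210),VY-np.pi/2)
E
```

```text
clock 6.73 at [482.4 324.   69.3] [ 3.141e+00 -2.000e-03 -1.321e+00] F [0.7 0.6 6.3] shift [ 3.000e-04  1.000e-04 -1.407e-01] turn [ 0.0006 -0.0025  0.4015]
clock 6.73 at [482.4 324.   69.3] [ 3.141e+00 -2.000e-03 -1.321e+00] F [0.7 0.6 6.3] shift [ 0.314  -0.0168 -0.14  ] turn [ 0.0006 -0.0025  0.4015]
```

Call:
send_rows:
  plan:
    - [[0,0,-0.025],[0,0,0],-1]
    - [[0,0,-0.06],[0,0,0],-1]
    - [[0.01,0,-0.095],[0,0,0.05],-1]
    - [[0.035,-0.002,-0.125],[0,0,0.12],-1]
    - [[0.065,-0.004,-0.14],[0,0,0.2],-1]

```text
clock: 7.15
eef_pos: [503.6, 263.6, 214.0]
tcp_rot: [-3.137, 0.0, -1.522]
contact_force: [1.2, 0.3, -3.7]
opening: 0.462
```

```bash
python3 - <<'E'
from h import *; from rig import status
s=status.sense(); delta(s,vw(0,34,210),VY-np.pi/2);print(s['opening'])
E
```

```text
clock 7.15 at [503.6 263.6 214. ] [-3.137  0.    -1.522] F [ 1.2  0.3 -3.7] shift [ 0.2426 -0.0609  0.0042] turn [-0.0046  0.0007  0.2007]
0.4615428762691619
```

Call:
send_rows:
  plan:
    - [[0.04,-0.01,0.004],[0,0,0.05],-1]
    - [[0.08,-0.02,0.004],[0,0,0.1],-1]
    - [[0.12,-0.03,0.004],[0,0,0.15],-1]
    - [[0.16,-0.04,0.004],[0,0,0.2],-1]
    - [[0.195,-0.049,0.004],[0,0,0.2],-1]

```text
clock: 7.57
eef_pos: [562.1, 68.8, 210.8]
tcp_rot: [-3.136, 0.001, -1.725]
contact_force: [0.6, 1.5, -4.2]
opening: 0.456
```

Call:
send_rows:
  plan:
    - [[0.02,-0.005,0],[0,0,0],-1]
    - [[0.038,-0.01,0],[0,0,0],-1]
    - [[0.042,-0.012,0],[0,0,0],-1]
    - [[0.042,-0.012,0],[0,0,0],-1]
    - [[0.042,-0.012,0],[0,0,0],-1]

```text
clock: 7.98
eef_pos: [567.3, 25.8, 211.1]
tcp_rot: [-3.136, 0.001, -1.726]
contact_force: [-0.2, 0.4, -4.5]
opening: 0.455
```

```bash
python3 - <<'E'
from h import *; from rig import status
s=status.sense(); delta(s,vw(0,34,180),VY-np.pi/2);print(s['opening'])
E
python3 look.py 9 scene side
python3 - <<'E'
from h import *
I=cv2.imread('pics/scene9.png'); cv2.imwrite('pics/c9a.png',zoom(I,(210,150,370,310),3.7))
I=cv2.imread('pics/side9.png'); cv2.imwrite('pics/s9a.png',zoom(I,(240,130,400,280),4))
E
```

```text
clock 7.98 at [567.3  25.8 211.1] [-3.136e+00  1.000e-03 -1.726e+00] F [-0.2  0.4 -4.5] shift [ 0.0002 -0.0089  0.0311] turn [-0.0053  0.0015 -0.0031]
0.45497371412429694
7.9833 [567.3  25.8 211.1] [-3.1363e+00  1.5000e-03 -1.7259e+00] [-0.19  0.39 -4.49] [ 0.021  0.002  0.001  0.    -0.    -0.001]
8.0333 [567.3  26.2 211. ] [-3.1365e+00  1.5000e-03 -1.7250e+00] [ 0.15  0.18 -4.05] [ 0.011 -0.002  0.002 -0.001 -0.001 -0.001]
```

View pics/c9a.png

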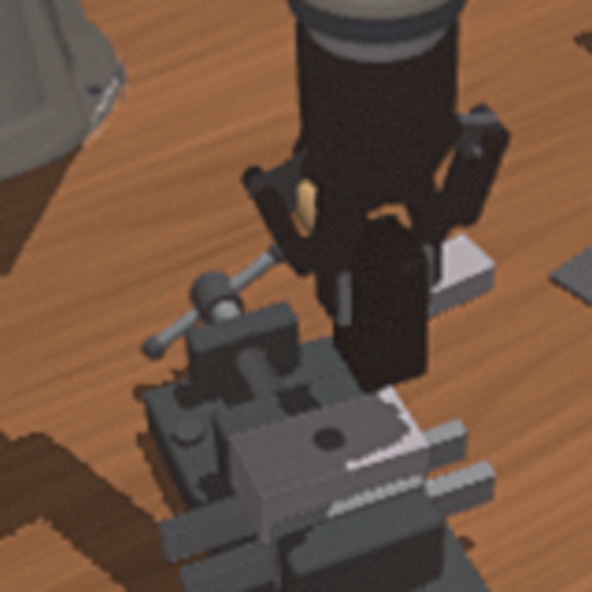

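View pics/s9a.png

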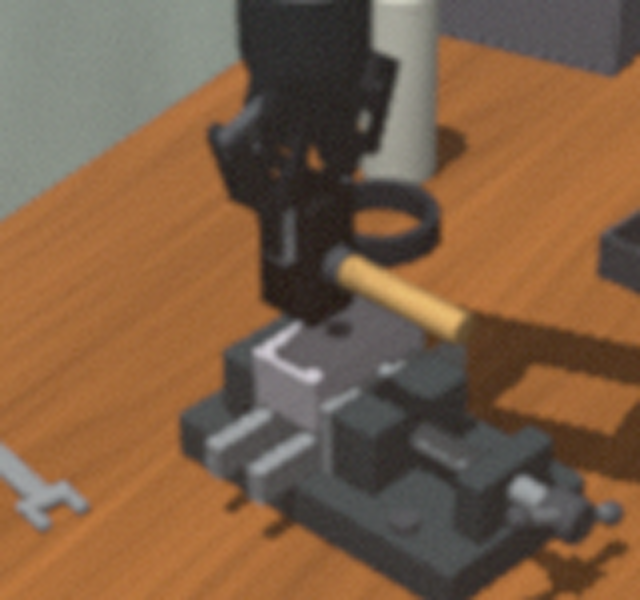

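Call:
send_rows:
  plan:
    - [[0,-0.004,0.01],[-0.005,0,0],-1]
    - [[0,-0.009,0.018],[-0.005,0,0],-1]
    - [[0,-0.009,0.025],[-0.005,0,0],-1]
    - [[0,-0.009,0.029],[-0.005,0,0],-1]
    - [[0,-0.009,0.031],[-0.005,0,0],-1]

```text
clock: 8.5
eef_pos: [575.6, 25.3, 178.4]
tcp_rot: [3.139, 0.001, -1.724]
contact_force: [-0.5, 0.1, -4.9]
opening: 0.46
```

Call:
send_rows:
  plan:
    - [[0,0,0.0015],[0,0,0],-1]
    - [[0,0,0.003],[0,0,0],-1]
    - [[0,0,0.0045],[0,0,0],-1]
    - [[0,0,0.006],[0,0,0],-1]
    - [[0,0,0.0075],[0,0,0],-1]

```text
clock: 8.92
eef_pos: [575.7, 25.3, 171.1]
tcp_rot: [3.14, 0.001, -1.724]
contact_force: [-0.8, 2.5, 3.7]
opening: 0.454
```

Call:
send_rows:
  plan:
    - [[0,0,0.001],[0,0,0],-1]
    - [[0,0,0.002],[0,0,0],-1]
    - [[0,0,0.003],[0,0,0],-1]
    - [[0,0,0.004],[0,0,0],-1]
    - [[0,0,0.005],[0,0,0],-1]

```text
clock: 9.33
eef_pos: [575.9, 25.4, 166.4]
tcp_rot: [3.141, 0.001, -1.724]
contact_force: [-2.7, 0.8, 5.0]
opening: 0.453
```

Now the right end: lift and go 68 mm toward -y.

Call:
send_rows:
  plan:
    - [[0,0,-0.008],[0,0,0],-1]
    - [[0.01,0,-0.018],[0,0,0],-1]
    - [[0.035,0,-0.02],[0,0,0],-1]
    - [[0.06,0,-0.02],[0,0,0],-1]
    - [[0.068,0,-0.018],[0,0,0],-1]

```text
clock: 9.75
eef_pos: [565.5, -44.9, 185.5]
tcp_rot: [-3.141, -0.0, -1.724]
contact_force: [0.1, 0.8, -4.6]
opening: 0.458
```

```bash
python3 - <<'E'
from h import *; from rig import status
s=status.sense(); delta(s,vw(0,-34,165),VY-np.pi/2);print(s['opening'])
E
```

```text
clock 9.75 at [565.5 -44.9 185.5] [-3.141 -0.    -1.724] F [ 0.1  0.8 -4.6] shift [-0.0019 -0.0002  0.0205] turn [-0.0005 -0.     -0.0016]
0.4576818208589495
```

Call:
send_rows:
  plan:
    - [[-0.002,0,0.0015],[0,0,0],-1]
    - [[-0.002,0,0.003],[0,0,0],-1]
    - [[-0.002,0,0.005],[0,0,0],-1]
    - [[-0.002,0,0.007],[0,0,0],-1]
    - [[-0.002,0,0.009],[0,0,0],-1]

```text
clock: 10.17
eef_pos: [565.8, -42.2, 176.2]
tcp_rot: [-3.141, 0.0, -1.724]
contact_force: [-0.4, 0.1, -3.9]
opening: 0.46
```

Call:
send_rows:
  plan:
    - [[0,0,0.0015],[0,0,0],-1]
    - [[0,0,0.003],[0,0,0],-1]
    - [[0,0,0.0045],[0,0,0],-1]
    - [[0,0,0.006],[0,0,0],-1]
    - [[0,0,0.0075],[0,0,0],-1]

```text
clock: 10.58
eef_pos: [566.0, -42.2, 168.7]
tcp_rot: [-3.141, -0.0, -1.723]
contact_force: [-1.2, -1.8, 4.4]
opening: 0.456
```

Call:
send_rows:
  plan:
    - [[0,0,0.001],[0,0,0],-1]
    - [[0,0,0.002],[0,0,0],-1]
    - [[0,0,0.003],[0,0,0],-1]
    - [[0,0,0.004],[0,0,0],-1]
    - [[0,0,0.005],[0,0,0],-1]

```text
clock: 11.0
eef_pos: [566.2, -43.0, 164.4]
tcp_rot: [-3.14, -0.001, -1.723]
contact_force: [-2.5, -4.1, 5.8]
opening: 0.46
```

```bash
python3 look.py 10 scene side
python3 - <<'E'
from h import *
I=cv2.imread('pics/scene10.png'); cv2.imwrite('pics/c10a.png',zoom(I,(240,240,360,330),6))
I=cv2.imread('pics/side10.png'); cv2.imwrite('pics/s10a.png',zoom(I,(280,190,380,265),6))
E
```

```text
11.0 [566.2 -43.  164.4] [-3.1403e+00 -1.4000e-03 -1.7229e+00] [-2.47 -4.13  5.77] [ 0.002  0.013  0.008 -0.    -0.025 -0.   ]
11.05 [566.2 -43.  164.3] [-3.1403e+00 -1.3000e-03 -1.7229e+00] [-2.65 -3.5   5.06] [-0.    -0.002 -0.001  0.005  0.005 -0.   ]
```

View pics/c10a.png

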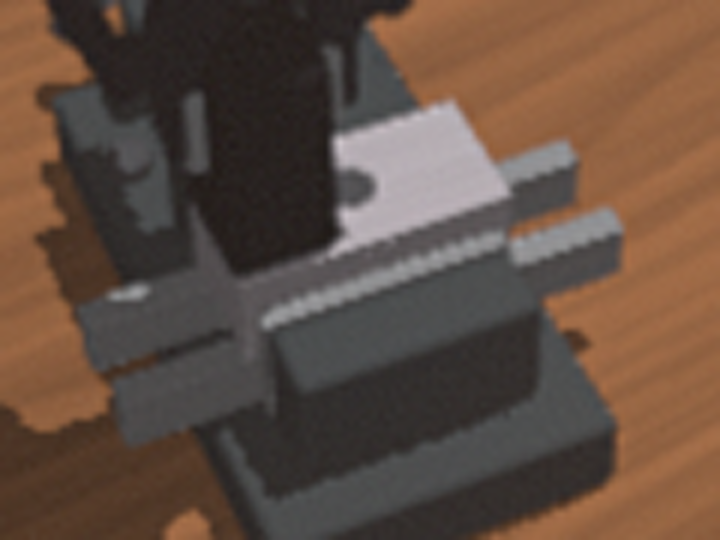

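View pics/s10a.png

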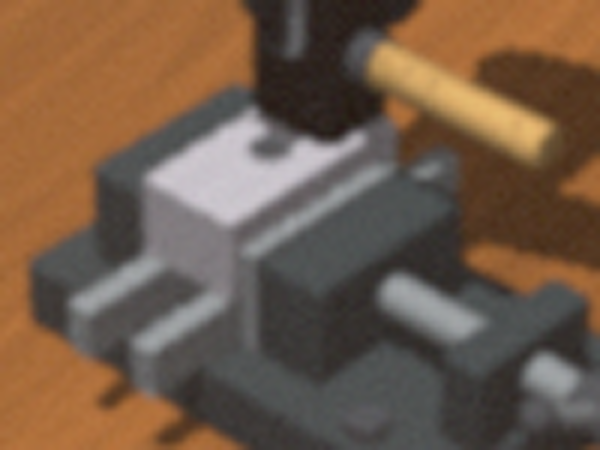

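Call:
send_rows:
  plan:
    - [[0,0,0.0007],[0,0,0],-1]
    - [[0,0,0.0014],[0,0,0],-1]
    - [[0,0,0.002],[0,0,0],-1]
    - [[0,0,0.0025],[0,0,0],-1]
    - [[0,0,0.003],[0,0,0],-1]

```text
clock: 11.52
eef_pos: [566.6, -43.2, 164.2]
tcp_rot: [-3.139, -0.001, -1.723]
contact_force: [-12.0, 0.1, 34.0]
opening: 0.457
```

Call:
send_rows:
  plan:
    - [[0,0,-0.008],[0,0,0],-1]
    - [[-0.01,0,-0.014],[0,0,0],-1]
    - [[-0.035,0,-0.014],[0,0,0],-1]
    - [[-0.06,0,-0.014],[0,0,0],-1]
    - [[-0.066,0,-0.012],[0,0,0],-1]

```text
clock: 11.93
eef_pos: [577.5, 25.3, 176.5]
tcp_rot: [-3.138, 0.001, -1.723]
contact_force: [0.2, 0.6, -4.6]
opening: 0.454
```

```bash
python3 - <<'E'
from h import *; from rig import status
s=status.sense(); delta(s,vw(0,34,165),VY-np.pi/2);print(s['opening'])
E
```

```text
clock 11.93 at [577.5  25.3 176.5] [-3.138e+00  1.000e-03 -1.723e+00] F [ 0.2  0.6 -4.6] shift [0.0013 0.0011 0.0114] turn [-0.0039  0.0005  0.0003]
0.45392275315122965
```

Call:
send_rows:
  plan:
    - [[0,0,0.0015],[-0.004,0,0],-1]
    - [[0,0,0.003],[-0.004,0,0],-1]
    - [[0,0,0.005],[-0.004,0,0],-1]
    - [[0,0,0.007],[-0.004,0,0],-1]
    - [[0,0,0.0085],[-0.004,0,0],-1]

```text
clock: 12.35
eef_pos: [577.3, 24.6, 167.5]
tcp_rot: [3.141, 0.0, -1.723]
contact_force: [0.0, -0.2, -3.5]
opening: 0.459
```

Call:
send_rows:
  plan:
    - [[0,0,0.0008],[0,0,0],-1]
    - [[0,0,0.0016],[0,0,0],-1]
    - [[0,0,0.0024],[0,0,0],-1]
    - [[0,0,0.0032],[0,0,0],-1]
    - [[0,0,0.004],[0,0,0],-1]

```text
clock: 12.77
eef_pos: [577.5, 24.4, 164.3]
tcp_rot: [3.142, 0.0, -1.723]
contact_force: [-4.4, -0.8, 12.0]
opening: 0.453
```

Call:
send_rows:
  plan:
    - [[0,0,0.0007],[0,0,0],-1]
    - [[0,0,0.0014],[0,0,0],-1]
    - [[0,0,0.002],[0,0,0],-1]
    - [[0,0,0.0025],[0,0,0],-1]
    - [[0,0,0.003],[0,0,0],-1]

```text
clock: 13.18
eef_pos: [577.8, 24.4, 164.2]
tcp_rot: [-3.141, 0.0, -1.723]
contact_force: [-11.8, 0.5, 32.3]
opening: 0.456
```

Call:
send_rows:
  plan:
    - [[0,0,-0.008],[0,0,0],-1]
    - [[0.01,0,-0.012],[0,0,0],-1]
    - [[0.035,0,-0.012],[0,0,0],-1]
    - [[0.06,0,-0.012],[0,0,0],-1]
    - [[0.066,0,-0.009],[0,0,0],-1]

```text
clock: 13.6
eef_pos: [567.5, -44.0, 173.6]
tcp_rot: [-3.14, -0.001, -1.724]
contact_force: [0.6, 0.2, -3.6]
opening: 0.458
```

Call:
send_rows:
  plan:
    - [[0,0,0.0015],[0,0,0],-1]
    - [[0,0,0.003],[0,0,0],-1]
    - [[0,0,0.0045],[0,0,0],-1]
    - [[0,0,0.006],[0,0,0],-1]
    - [[0,0,0.0065],[0,0,0],-1]

```text
clock: 14.02
eef_pos: [567.5, -43.3, 166.7]
tcp_rot: [-3.14, -0.001, -1.723]
contact_force: [-0.3, 0.2, -4.3]
opening: 0.459
```

Call:
send_rows:
  plan:
    - [[0,0,0.0008],[0,0,0],-1]
    - [[0,0,0.0016],[0,0,0],-1]
    - [[0,0,0.0024],[0,0,0],-1]
    - [[0,0,0.0032],[0,0,0],-1]
    - [[0,0,0.004],[0,0,0],-1]

```text
clock: 14.43
eef_pos: [567.9, -43.0, 164.2]
tcp_rot: [-3.139, -0.001, -1.723]
contact_force: [-6.4, 1.4, 19.8]
opening: 0.457
```

Call:
send_rows:
  plan:
    - [[0,0,-0.015],[0,0,0],-1]
    - [[0,0,-0.035],[0,0,0],-1]
    - [[-0.03,0,-0.045],[0,0,0],-1]
    - [[-0.065,0.005,-0.05],[0,0,-0.05],-1]
    - [[-0.105,0.012,-0.05],[0,0,-0.1],-1]

```text
clock: 14.85
eef_pos: [573.1, 62.9, 215.9]
tcp_rot: [-3.136, -0.001, -1.623]
contact_force: [1.0, 0.1, -4.1]
opening: 0.457
```

```bash
python3 look.py 11 scene; python3 - <<'E'
from h import *; from rig import status
s=status.sense(); delta(s,[488,327,200],-1.321);print(s['opening'])
I=cv2.imread('pics/scene11.png'); cv2.imwrite('pics/c11a.png',zoom(I,(240,240,360,330),6))
E
```

```text
14.85 [573.1  62.9 215.9] [-3.1361e+00 -7.0000e-04 -1.6231e+00] [ 0.97  0.14 -4.13] [ 0.88   0.058 -0.041  0.008 -0.002  0.256]
clock 14.9 at [572.3  70.3 215.2] [-3.138  0.004 -1.617] F [ 0.6  7.  -5.3] shift [-0.2525  0.0961  0.0157] turn [-0.0046  0.0031 -0.2961]
0.4585689991401531
```

View pics/c11a.png

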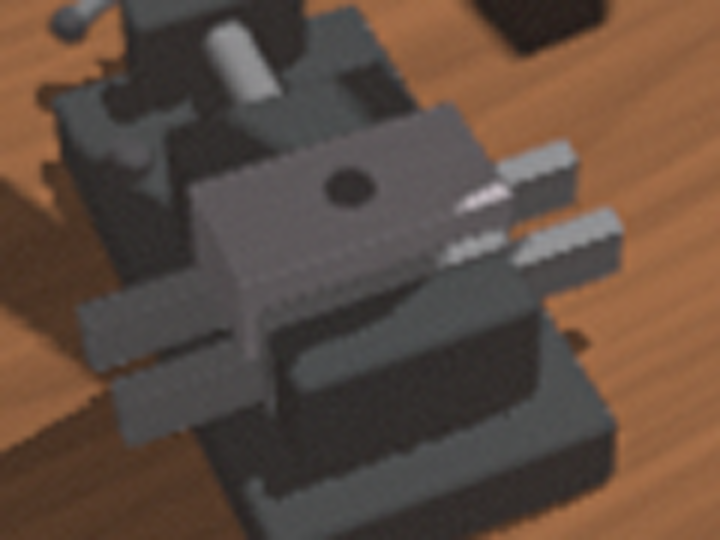

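Block flat on the bars and bars level. Carry the mallet on to the mat.

Call:
send_rows:
  plan:
    - [[-0.04,0.015,0],[0,0,-0.06],-1]
    - [[-0.08,0.03,0],[0,0,-0.12],-1]
    - [[-0.12,0.045,0],[0,0,-0.18],-1]
    - [[-0.16,0.06,0],[0,0,-0.24],-1]
    - [[-0.195,0.075,0.005],[0,0,-0.296],-1]

```text
clock: 15.32
eef_pos: [508.8, 262.9, 212.1]
tcp_rot: [-3.135, 0.003, -1.318]
contact_force: [1.0, -0.4, -2.8]
opening: 0.456
```

```bash
python3 - <<'E'
from h import *; from rig import status
s=status.sense(); delta(s,[488,327,120],-1.321);print(s['opening'])
E
```

```text
clock 15.32 at [508.8 262.9 212.1] [-3.135e+00  3.000e-03 -1.318e+00] F [ 1.  -0.4 -2.8] shift [-0.067   0.0048  0.0922] turn [-0.0066  0.0027  0.0025]
0.45646803602762936
```

Call:
send_rows:
  plan:
    - [[-0.03,0.002,0.01],[0,0,0],-1]
    - [[-0.055,0.004,0.03],[0,0,0],-1]
    - [[-0.067,0.005,0.055],[-0.006,0.002,0.002],-1]
    - [[-0.067,0.005,0.08],[-0.006,0.002,0.002],-1]
    - [[-0.067,0.005,0.092],[-0.006,0.002,0.002],-1]

```text
clock: 15.73
eef_pos: [486.0, 327.0, 117.3]
tcp_rot: [3.139, -0.0, -1.319]
contact_force: [-0.9, -0.2, -4.2]
opening: 0.459
```

```bash
python3 look.py 12 side wrist; python3 - <<'E'
from h import *; from rig import status
s=status.sense(); delta(s,[488,327,69],-1.321);print(s['opening'])
I=cv2.imread('pics/side12.png'); cv2.imwrite('pics/s12a.png',zoom(I,(220,230,360,380),4))
E
```

```text
15.7333 [486.  327.  117.3] [ 3.1388e+00 -5.0000e-04 -1.3186e+00] [-0.89 -0.22 -4.17] [-0.026  0.173  0.069 -0.003 -0.234 -0.005]
15.7833 [485.6 325.9 116. ] [ 3.1367e+00 -1.3000e-03 -1.3195e+00] [-1.16 -0.95 -5.66] [-0.019 -0.039 -0.015 -0.001  0.076 -0.003]
clock 15.83 at [486.3 325.8 117.9] [ 3.138e+00 -1.000e-03 -1.320e+00] F [ 0.1 -0.6 -4.3] shift [-0.0007 -0.0021  0.0489] turn [ 0.004  -0.001   0.0008]
0.4544398925623116
```

View pics/s12a.png

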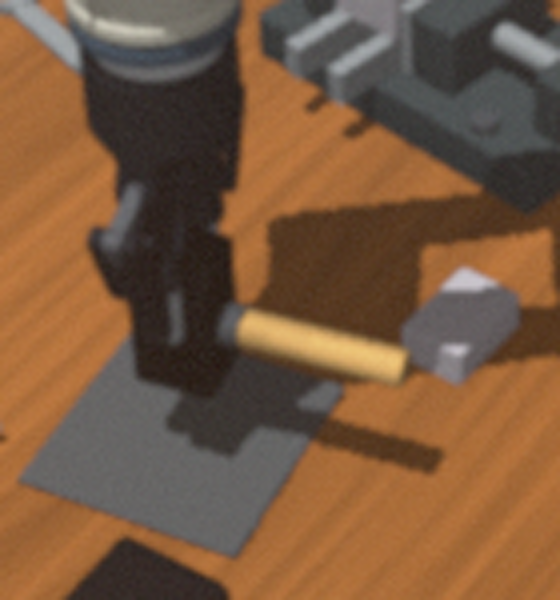

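View pics/wrist12.png

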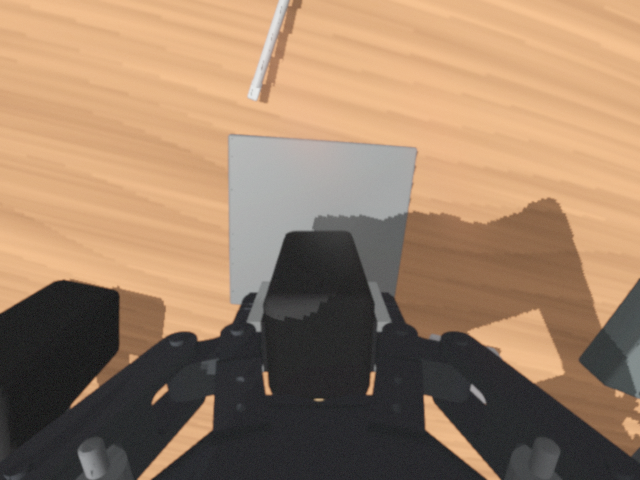

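Call:
send_rows:
  plan:
    - [[0,-0.002,0.012],[0.004,0,0],-1]
    - [[0,-0.002,0.024],[0.004,0,0],-1]
    - [[0,-0.002,0.035],[0.004,0,0],-1]
    - [[0,-0.002,0.042],[0.004,0,0],-1]
    - [[0,-0.002,0.045],[0.004,0,0],-1]

```text
clock: 16.25
eef_pos: [487.8, 325.7, 72.0]
tcp_rot: [3.14, -0.001, -1.321]
contact_force: [-0.5, -0.3, -3.4]
opening: 0.455
```

Call:
send_rows:
  plan:
    - [[0,0,0.001],[0,0,0],-1]
    - [[0,0,0.002],[0,0,0],-1]
    - [[0,0,0.003],[0,0,0],-1]
    - [[0,0,0.004],[0,0,0],-1]
    - [[0,0,0.0045],[0,0,0],-1]

```text
clock: 16.67
eef_pos: [488.2, 325.9, 69.3]
tcp_rot: [3.141, -0.001, -1.321]
contact_force: [-4.7, -3.6, 17.8]
opening: 0.459
```

Call:
send_rows:
  plan:
    - [[0,0,0],[0,0,0],-1]
    - [[0,0,0],[0,0,0],0.2]
    - [[0,0,0],[0,0,0],0.6]
    - [[0,0,0],[0,0,0],1]
    - [[0,0,0],[0,0,0],1]

```text
clock: 17.08
eef_pos: [488.4, 326.0, 69.4]
tcp_rot: [-3.141, -0.001, -1.321]
contact_force: [0.2, 0.8, -0.4]
opening: 0.987
```

Call:
send_rows:
  plan:
    - [[0,0,0],[0,0,0],1]
    - [[0,0,-0.02],[0,0,0],1]
    - [[0,0,-0.05],[0,0,0],1]
    - [[0,0,-0.085],[0,0,0],1]
    - [[0,0,-0.12],[0,0,0],1]

```text
clock: 17.5
eef_pos: [487.8, 325.8, 190.2]
tcp_rot: [3.14, -0.002, -1.321]
contact_force: [0.3, 0.8, 0.5]
opening: 0.998
```

```bash
python3 look.py 13 side wrist; python3 - <<'E'
from h import *; from rig import status
s=status.sense(); delta(s,vw(-24,135,140),VY);print(s['opening'])
import pickle
P=pickle.load(open('P13.pkl','rb'))['wrist']; I=cv2.imread('pics/wrist13.png')
drawbox(I,P,place([488.2,326.4,.252],box(-23,23,-20,20,5,90)),(0,0),1,(0,0,255)); cv2.imwrite('pics/w13.png',I)
I=cv2.imread('pics/side13.png'); cv2.imwrite('pics/s13a.png',zoom(I,(220,230,360,380),4))
E
```

```text
17.5 [487.8 325.8 190.2] [ 3.1403e+00 -1.6000e-03 -1.3206e+00] [0.27 0.77 0.46] [ 0.001 -0.523 -0.33  -0.     0.83  -0.001]
17.55 [491.  328.  197.6] [-3.1335e+00  1.7000e-03 -1.3206e+00] [2.78 0.99 4.96] [-0.001  0.029 -0.007  0.    -0.16  -0.002]
clock 17.6 at [491.2 328.1 195.2] [-3.133e+00  2.000e-03 -1.321e+00] F [-0.2 -0.6 -0.9] shift [ 0.2132 -0.0241  0.055 ] turn [-0.0092 -0.0035 -1.1686]
0.996806683703569
```

View pics/w13.png

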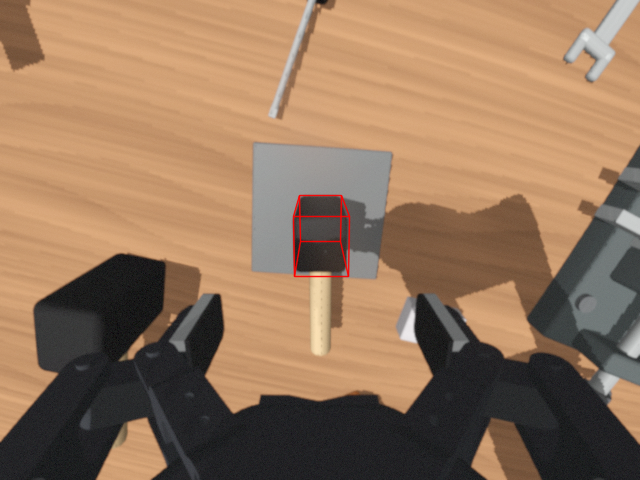

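View pics/s13a.png

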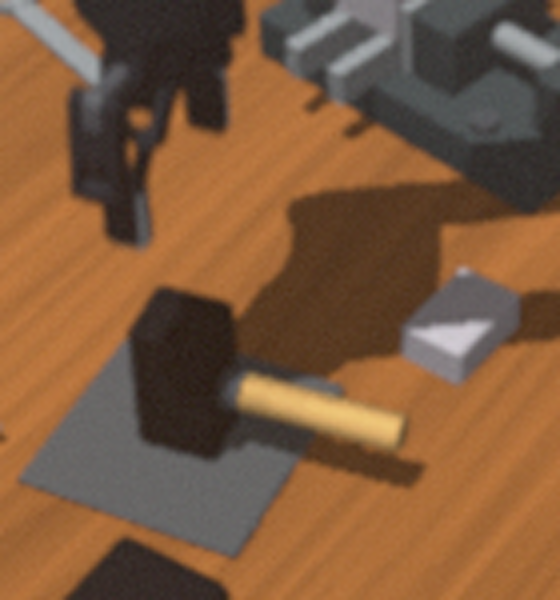

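Call:
send_rows:
  plan:
    - [[0.03,-0.004,0],[0,0,-0.12],0.3]
    - [[0.07,-0.008,0.005],[0,0,-0.24],-1]
    - [[0.11,-0.012,0.015],[0,0,-0.36],-1]
    - [[0.15,-0.017,0.03],[0,0,-0.48],-1]
    - [[0.19,-0.022,0.045],[0,0,-0.6],-1]

```text
clock: 18.02
eef_pos: [556.8, 157.3, 153.2]
tcp_rot: [-3.132, -0.004, -0.725]
contact_force: [0.9, -0.5, -0.7]
opening: 0.299
```

```bash
python3 - <<'E'
from h import *; from rig import status
s=status.sense(); delta(s,vw(-22,130,110),VY);print(s['opening'])
E
```

```text
clock 18.02 at [556.8 157.3 153.2] [-3.132 -0.004 -0.725] F [ 0.9 -0.5 -0.7] shift [0.0321 0.0184 0.0431] turn [-0.008  -0.0065 -0.5726]
0.2988951104353693
```

Call:
send_rows:
  plan:
    - [[0.01,0.005,0.01],[0,0,-0.12],-1]
    - [[0.02,0.01,0.02],[0,0,-0.24],-1]
    - [[0.028,0.015,0.03],[-0.004,-0.004,-0.36],-1]
    - [[0.032,0.018,0.04],[-0.007,-0.006,-0.48],-1]
    - [[0.032,0.018,0.043],[-0.008,-0.0065,-0.573],-1]

```text
clock: 18.43
eef_pos: [568.5, 121.3, 108.0]
tcp_rot: [3.14, 0.003, -0.147]
contact_force: [-0.4, 0.9, -1.7]
opening: 0.0
```

```bash
python3 - <<'E'
from h import *; from rig import status
s=status.sense(); delta(s,vw(-22,113,64),VY);print(s['opening'])
E
```

```text
clock 18.43 at [568.5 121.3 108. ] [ 3.14e+00  3.00e-03 -1.47e-01] F [-0.4  0.9 -1.7] shift [0.0004 0.0158 0.044 ] turn [0.0012 0.0025 0.0054]
0.0001224204645320446
```

Call:
send_rows:
  plan:
    - [[0,0,0.02],[0,0,0.005],-1]
    - [[0,0,0.04],[0,0,0.005],-1]
    - [[0,0.004,0.044],[0.001,0.002,0.005],-1]
    - [[0,0.01,0.044],[0.001,0.002,0.005],-1]
    - [[0,0.014,0.044],[0.001,0.002,0.005],-1]

```text
clock: 18.85
eef_pos: [566.1, 106.8, 64.1]
tcp_rot: [3.141, 0.001, -0.151]
contact_force: [0.3, -0.5, -0.5]
opening: -0.001
```

```bash
python3 - <<'E'
from h import *; from rig import status
s=status.sense(); delta(s,vw(-22,106,64),VY);print(wv(s['eef_pos']))
E
```

```text
clock 18.85 at [566.1 106.8  64.1] [ 3.141e+00  1.000e-03 -1.510e-01] F [ 0.3 -0.5 -0.5] shift [0.0006 0.0081 0.0001] turn [0.0006 0.0012 0.0006]
[-22.57168119 114.11127878]
```

Call:
send_rows:
  plan:
    - [[0,0.003,0],[0,0,0],-1]
    - [[0,0.006,0],[0,0,0],-1]
    - [[0,0.0075,0],[0,0,0],-1]
    - [[0,0.0083,0],[0,0,0],-1]
    - [[0,0.0088,0],[0,0,0],-1]

```text
clock: 19.27
eef_pos: [565.1, 98.1, 64.6]
tcp_rot: [3.141, 0.0, -0.152]
contact_force: [-0.1, 3.3, 1.2]
opening: -0.001
```

```bash
python3 - <<'E'
from h import *; from rig import status
s=status.sense(); delta(s,vw(-22,106,64),VY);print(wv(s['eef_pos']))
E
```

```text
clock 19.27 at [565.1  98.1  64.6] [ 3.141  0.    -0.152] F [-0.1  3.3  1.2] shift [ 0.0002 -0.0007  0.0006] turn [0.0001 0.0002 0.0003]
[-22.2078068 105.3219153]
```

Call:
send_rows:
  plan:
    - [[0,0.0003,0],[0,0,0],-1]
    - [[0,0.0005,0],[0,0,0],-1]
    - [[0,0.0007,0],[0,0,0],-1]
    - [[0,0.0007,0],[0,0,0],-1]
    - [[0,0.0007,0],[0,0,0],-1]

```text
clock: 19.68
eef_pos: [565.2, 97.9, 64.8]
tcp_rot: [-3.141, -0.0, -0.152]
contact_force: [0.4, 5.0, 2.0]
opening: -0.0
```

```bash
python3 - <<'E'
from h import *; from rig import status
s=status.sense(); delta(s,vw(-22,106,64),VY);print(wv(s['eef_pos']))
E
```

```text
clock 19.68 at [565.2  97.9  64.8] [-3.141 -0.    -0.152] F [0.4 5.  2. ] shift [ 0.0001 -0.0008  0.0008] turn [-0.0005 -0.0001  0.0003]
[-22.09829423 105.21326636]
```

Call:
send_rows:
  plan:
    - [[0,-0.008,0],[0,0,0],-1]
    - [[0,-0.015,0],[0,0,0],-1]
    - [[0.015,-0.015,0],[0,0,0],-1]
    - [[0.035,-0.015,0],[0,0,0],-1]
    - [[0.043,-0.014,0],[0,0,0],-1]

```text
clock: 20.1
eef_pos: [612.2, 105.9, 65.1]
tcp_rot: [-3.141, -0.002, -0.151]
contact_force: [0.1, 0.5, 0.9]
opening: 0.001
```

```bash
python3 look.py 14 scene side; python3 - <<'E'
from h import *; from rig import status
s=status.sense(); delta(s,vw(21,104.5,64),VY);print(wv(s['eef_pos']))
I=cv2.imread('pics/side14.png'); cv2.imwrite('pics/s14a.png',zoom(I,(270,190,370,265),6))
I=cv2.imread('pics/scene14.png'); cv2.imwrite('pics/c14a.png',zoom(I,(240,240,360,330),6))
E
```

```text
20.1 [612.2 105.9  65.1] [-3.1407e+00 -2.4000e-03 -1.5080e-01] [0.1  0.55 0.89] [-0.071  0.091 -0.169  0.005  0.094 -0.062]
20.15 [612.8 105.4  65.1] [-3.1406e+00 -2.9000e-03 -1.5140e-01] [ 1.71 -0.4   0.01] [ 0.002 -0.02   0.056  0.004 -0.01   0.013]
clock 20.2 at [611.1 105.4  64.8] [-3.141e+00 -1.000e-03 -1.520e-01] F [ 0.1 -0.3 -0.9] shift [-0.0011  0.015   0.0007] turn [-0.0006 -0.0012  0.0001]
[ 22.12455526 119.48094223]
```

View pics/c14a.png

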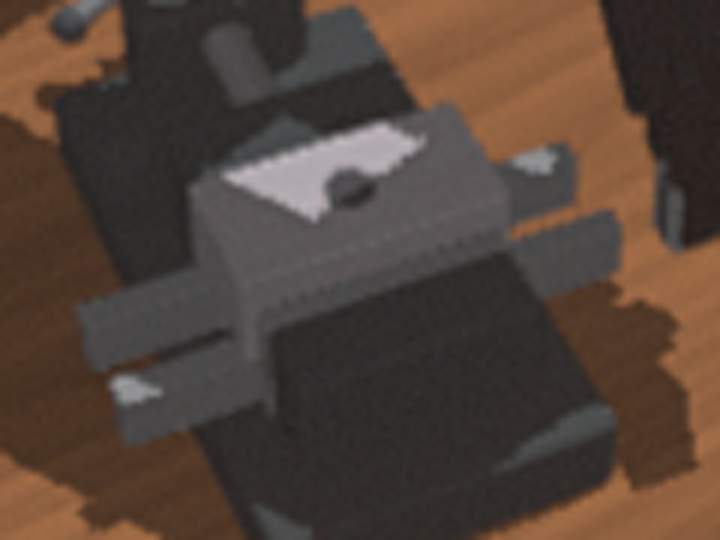

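View pics/s14a.png

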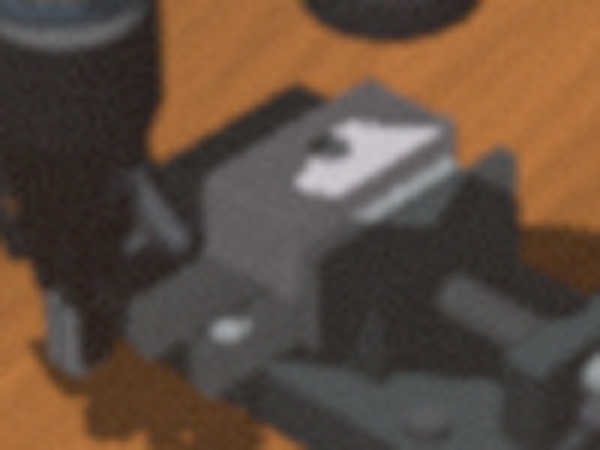

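Call:
send_rows:
  plan:
    - [[-0.001,0.004,0],[0,0,0],-1]
    - [[-0.001,0.008,0],[0,0,0],-1]
    - [[-0.001,0.011,0],[0,0,0],-1]
    - [[-0.001,0.0125,0],[0,0,0],-1]
    - [[-0.001,0.013,0],[0,0,0],-1]

```text
clock: 20.62
eef_pos: [607.6, 92.2, 64.8]
tcp_rot: [-3.141, -0.001, -0.152]
contact_force: [0.5, -0.8, -0.9]
opening: -0.002
```

Call:
send_rows:
  plan:
    - [[0,0.0005,0],[0,0,0],-1]
    - [[0,0.001,0],[0,0,0],-1]
    - [[0,0.0014,0],[0,0,0],-1]
    - [[0,0.0016,0],[0,0,0],-1]
    - [[0,0.0018,0],[0,0,0],-1]

```text
clock: 21.03
eef_pos: [607.4, 91.0, 64.9]
tcp_rot: [-3.14, -0.001, -0.152]
contact_force: [-0.6, 4.1, 1.1]
opening: -0.001
```

Call:
send_rows:
  plan:
    - [[0,0.0003,0],[0,0,0],-1]
    - [[0,0.0005,0],[0,0,0],-1]
    - [[0,0.0006,0],[0,0,0],-1]
    - [[0,0.0006,0],[0,0,0],-1]
    - [[0,0.0006,0],[0,0,0],-1]

```text
clock: 21.45
eef_pos: [607.4, 90.5, 64.9]
tcp_rot: [-3.14, -0.001, -0.152]
contact_force: [0.3, 4.1, -0.2]
opening: -0.002
```

Call:
send_rows:
  plan:
    - [[0,-0.01,0],[0,0,0],-1]
    - [[0,-0.025,0],[0,0,0],-1]
    - [[0,-0.035,-0.02],[0,0,0],-1]
    - [[0,-0.045,-0.05],[0,0,0],-1]
    - [[0,-0.05,-0.085],[0,0,0],-1]

```text
clock: 21.87
eef_pos: [613.8, 141.5, 149.2]
tcp_rot: [3.141, 0.002, -0.152]
contact_force: [0.8, 0.2, 0.0]
opening: 0.003
```

```bash
python3 look.py 15 scene side; python3 - <<'E'
from h import *; from rig import status
s=status.sense(); delta(s,vw(21,104.5,64),VY);print(wv(s['eef_pos']))
I=cv2.imread('pics/side15.png'); cv2.imwrite('pics/s15a.png',zoom(I,(220,190,420,340),4))
I=cv2.imread('pics/scene15.png'); cv2.imwrite('pics/c15a.png',zoom(I,(240,240,360,330),6))
E
```

```text
21.8667 [613.8 141.5 149.2] [ 3.1415e+00  2.1000e-03 -1.5150e-01] [0.84 0.23 0.01] [ 0.079 -0.526 -0.316 -0.006  0.805  0.078]
21.9167 [618.1 142.9 157.5] [-3.1375 -0.0081 -0.1512] [3.34 1.43 5.73] [-0.016  0.011 -0.016 -0.006 -0.149 -0.022]
clock 21.97 at [618.4 142.4 155.6] [-3.137 -0.01  -0.151] F [ 0.2 -0.7  0.7] shift [-0.0037  0.0532  0.0913] turn [-0.0044 -0.0097  0.0011]
[ 23.79884007 157.24962725]
```

View pics/c15a.png

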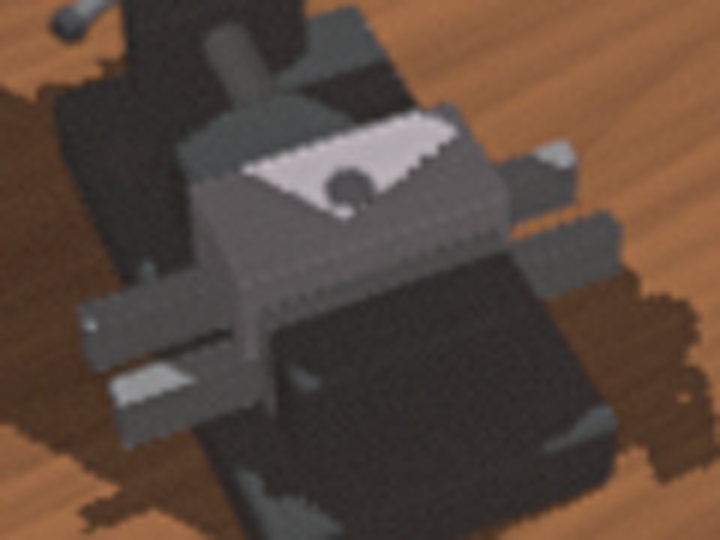

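View pics/side15.png

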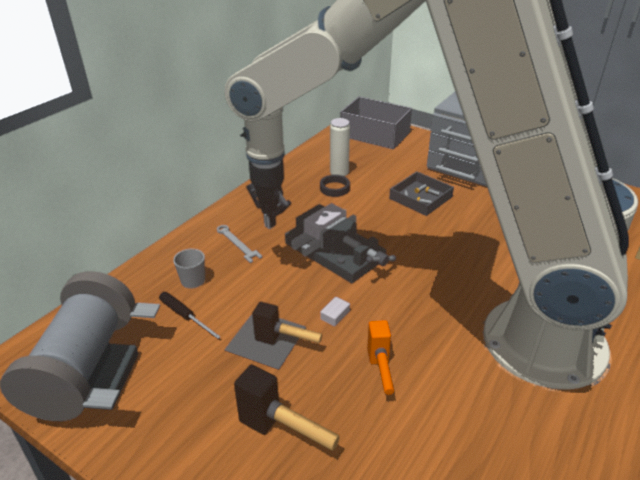

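```bash
python3 - <<'E'
from rig import status, job
s=status.sense(); print(s['clock'],s['qvel'].round(3),s['contact_force'].round(2)); print(job.sign_off())
E
```

```text
21.9667 [-0.014  0.047  0.061 -0.003 -0.067 -0.011] [ 0.17 -0.68  0.7 ]
the job is handed in; nothing more can be done
None
```

I handed the job in at about 22 s of the 72 s allowed. My last checks show every step done, but the hand-in gives no verdict.

- **Near parallel:** I pushed it in by its left end. In the scene picture its ends are within about 1 mm of the far parallel's.
- **Block:** I pressed it down with the mallet on the left, right, left and right ends. Both ends came to a firm stop at the same tool height, 164.2 mm. The press reached about 38 N at most, against the 150 N limit.
- **Mallet:** I stood it back on its mat and let go. The wrist and side pictures show it upright, about 4 mm from the mat's centre.
- **Near nudge:** it took about 5 N without moving.
- **Far nudge:** it took about 4 N. The tool crept up to 0.5 mm, so this parallel may have moved by a few tenths of a millimetre.
- **End state:** the last pictures show the parallels still level, the block flat and the other objects where they were. The arm was clear of everything, with no contact force beyond sensor noise.

Two checks disagreed slightly:
- **Vise corners:** a first fit of the vise's base corners was up to 4 pixels off, because the corners are rounded. I took its position from the far parallel instead.
- **Far parallel's position:** the cameras disagreed on it by 1–2 mm, inside the 6 mm tolerance.

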